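Finish the chestnut and caramel bowl

ROBOT

A 6-joint arm with a two-finger parallel gripper is mounted at the origin on the work surface. World frame = base frame: x ahead of the robot, y to its left, z up, the work surface at z = 0. Lengths are in mm, angles in rad, forces in N, time in s.
With the tool pointing down it reaches from about 300 to 775 mm from the base axis. Payload 14.6 kg.
Tool frame: the origin (TCP) lies midway between the tips of the shut fingers; the grasp point (between the pads) lies 19 mm behind it (manip.grasp_offset is the distance from the TCP to the grasp point, in mm); z points along the fingers, y is the line along which they close (so a half turn about z gives the same grasp; the last joint's range is limited). The gripper opens to 94 mm and grips with 3 to 60 N. Pads are 16 mm wide; open, the fingers measure 119 mm over their backs; the gripper's body (75 mm by 177 mm) begins 78 mm behind the grasp point.
Start: joints at [-1.197, 0.3, 1.521, -0, 1.321, -0.067], TCP at [234.657, -497.419, 205.446] pointing down, gripper open.
Joint ranges: [-3.03, 3.03], [-0.79, 2.21], [0.23, 2.52], [-1.04, 4.18], [0, 3.07], [-2.55, 2.55]. Speed limits (rad/s): [2.22, 2.22, 2.57, 3.14, 3.14, 3.14].

INTERFACE

Orientations are given as [roll, pitch, yaw] about the fixed x, y, z axes, in that order (R = Rz(yaw) Ry(pitch) Rx(roll)).
In Python, from cell import manip, viewer gives the robot as it stands. The module is installed in compiled form; this text tells all that it offers.
- The arm moves only by the tool move_arm, never from a script. Its argument "moves" is a list of rows, each a list of 4 numbers: the shift along the tool's x, y, z in m, then the turn about the tool's z in rad. A call has 1 to 12 rows; each row is the pose to reach, as a shift and turn from the pose commanded when the call began, along the tool's axes at that moment; what a row does not reach only later rows make up. A row lasts 1/10 s, in which the tool goes at most 50 mm and 8.59 degrees, less where a joint would pass 70% of its speed; a pose out of reach is approached as far as the arm can. A call with a gripper value outside its range is refused whole. "jaw" is the finger opening in m, from 0 to 0.094, set as the call begins (left out, the last holds). The fingers move at their own pace and stop on an object; "squeeze" is the grip in N (left out, the last holds). Time passes only in rows, so rows that repeat a pose let the fingers close. It gives the time, the measured TCP pose, the force, the opening and the grip force at its end, in the units of the state.
- manip.read_state(): the state, without advancing time (a new reading comes with each control period).
- viewer.camera(name): name is "side" or "top"; returns a dict with "frame" (400x640x3 uint8, blue, green, red), "z_map" (400x640 float32, mm along the optical axis (not along the pixel's ray), 0 where there is no reading), "fx", "fy", "cx", "cy" (pixels), "D" ([k1, k2, p1, p2, k3] as OpenCV has them; the pictures are not rectified), "origin" and "orientation" of the camera in the world. Camera axes: x right, y down, z forward; pixel columns grow to the right and rows downward; lengths in mm; the calibration is good to about 2 mm. A picture is of the moment at which its call begins.
- manip.sign_off(): hands the job in; it is judged then, once.
The state is a dict: "clock": time; "joints": joint angles; "qd": joint speeds; "effort": joint torques, N m; "eef_pos": TCP position; "eef_rot": TCP orientation; "wrist_force": force on the tool from outside, world axes, zero at the start; "moment": the same for the moment, N m; "finger_gap": finger opening in mm; "finger_force": force on a finger pad.
Only numpy, scipy, OpenCV 4.12 (cv2) and the standard library are available. Lean on these libraries where they do the work, as an engineer would, in place of code of your own. Each camera call takes 0.05 s, during which the arm holds its last target. There are 200 camera calls.

TASK

The chestnuts are roasted: first switch the hotplate off by turning its knob fully anticlockwise. Then get every chestnut into the white bowl by tipping them off the tray, and every caramel in too by pouring them out of the blue cup, in either order, picking up any that miss. Leave the bowl standing upright on the counter, the empty tray back flat on the middle of the hotplate's round plate, and the empty cup upright, wholly on the cork coaster, without disturbing the water bottle or the spray bottle.

Things in the scene. Friction and masses are not known exactly. Their poses are not given: they have to be found in the camera images.
- power (a joint): The hotplate's power knob on the control strip: round base with a black bar grip, about 46 mm across, axis vertical. Value in rad: 0 = off, the end stop fully anticlockwise seen from above; it grows clockwise up to 4. It starts between 2.7 and 3.7, turns easily (0.03 N m) and stays where it is left.
- power_grip (a point): Point on the knob's axis at the height to grip the bar, 81 mm above the counter; the bar is 44 mm long, 14 mm wide and reaches 7 mm higher and 25 mm lower. Its x axis lies along the bar and turns with it: grip across the bar (fingers closing along its y axis).
- hotplate: White portable hotplate, fixed to the counter, 230 x 270 mm (its x by y) and 50 mm high; origin under its centre. Dark round steel plate (160 mm across) on its -y side, grey control strip with the knob on its +y side.
- plate_top (a point): Centre of the round plate's upper face, 50 mm above the counter; axes as the hotplate's.
- tray: Aluminium roasting tray, 0.18 kg, on the hotplate, holding the chestnuts. Floor 150 x 130 mm (x by y), 3 mm thick; 25 mm walls at back (-x) and sides; the front (+x) is open, the side walls closing in to a 90 mm mouth. Straight black handle behind, x = -75 to -170 mm, 16 mm wide, 22 mm high, centre line 32 mm up; at first it points roughly at the robot. Origin under the floor's middle, z up.
- tray_grip (a point): Middle of the tray's handle, 125 mm behind the tray's origin and 32 mm above its underside; axes as the tray's.
- tray_lip (a point): Middle of the open front edge of the tray, 75 mm in front of its origin, on the floor's upper face.
- bowl: White serving bowl, loose, 0.6 kg, rim 196 mm across and 70 mm high, foot 110 mm across, wall 5 mm, inner floor 6 mm above the underside. Origin under its centre, z up.
- cup: Blue straight-sided metal cup without handle, loose, 0.16 kg: 66 mm outside diameter, 95 mm high, wall 3 mm, inner floor 5 mm above the underside, holding the caramels, which stick a little: the last slide out only when it is tipped some 2.3 to 2.5 rad from upright. Origin under its centre, z up.
- coaster: Round cork coaster, 130 mm across, 6 mm thick, fixed to the counter; origin under its centre, upper face 6 mm above.
- caramel0: Golden caramel, a rounded block 20 x 20 x 18 mm (its x, y, z), 12 g, in the cup at the start; origin at its centre. Four to six are present.
- caramel1: Golden caramel, a rounded block 20 x 20 x 18 mm (its x, y, z), 12 g, in the cup at the start; origin at its centre. Four to six are present.
- caramel2: Golden caramel, a rounded block 20 x 20 x 18 mm (its x, y, z), 12 g, in the cup at the start; origin at its centre. Four to six are present.
- caramel3: Golden caramel, a rounded block 20 x 20 x 18 mm (its x, y, z), 12 g, in the cup at the start; origin at its centre. Four to six are present.
- caramel4: Golden caramel, a rounded block 20 x 20 x 18 mm (its x, y, z), 12 g, in the cup at the start; origin at its centre. Four to six are present.
- caramel5: Golden caramel, a rounded block 20 x 20 x 18 mm (its x, y, z), 12 g, in the cup at the start; origin at its centre. Four to six are present.
- chestnut0: Dark brown chestnut, 30 mm across (in its x, y) and 25 mm high, 15 g, lying on the tray at the start (slides off when the tray is tipped 0.8 to 1 rad); origin near its centre. Two to four are present.
- chestnut1: Dark brown chestnut, 30 mm across (in its x, y) and 25 mm high, 15 g, lying on the tray at the start (slides off when the tray is tipped 0.8 to 1 rad); origin near its centre. Two to four are present.
- chestnut2: Dark brown chestnut, 30 mm across (in its x, y) and 25 mm high, 15 g, lying on the tray at the start (slides off when the tray is tipped 0.8 to 1 rad); origin near its centre. Two to four are present.
- chestnut3: Dark brown chestnut, 30 mm across (in its x, y) and 25 mm high, 15 g, lying on the tray at the start (slides off when the tray is tipped 0.8 to 1 rad); origin near its centre. Two to four are present.
- water: Bystander: bottle of water, 70 mm across, 230 mm high, at the back of the counter. Origin under its centre.
- cleaner: Bystander: amber spray bottle with an orange head, 50 x 85 mm, 208 mm high, at the back of the counter. Origin under its centre.
Things that resemble listed ones, but are neither listed nor needed, are in the scene too. Leave any purple or red look-alike of the chestnut1 alone.

How it is judged (in metres and radians):
On the way, in this order (a step that is already met when the one before it is completed fails the run):
1. the hotplate is switched off (knob within 0.1 rad of its anticlockwise stop) while every chestnut is still out of the bowl and every caramel too (value of joint power below 0.1 rad and horizontal distance between each of caramel0, caramel1, caramel2, caramel3, caramel4, caramel5, chestnut0, chestnut1, chestnut2, chestnut3 and bowl above 0.1 m), for 0.2 s.
2. all the chestnuts and caramels are in the bowl ((horizontal distance between caramel0 and bowl below 0.07 m or (horizontal distance between caramel0 and bowl below 0.092 m and z of caramel0 in the frame of bowl above 0.025 m)) and z of caramel0 in the frame of bowl between 0.004 and 0.085 m and linear speed of each of caramel0, caramel1, caramel2, caramel3, caramel4, caramel5, chestnut0, chestnut1, chestnut2, chestnut3 below 0.05 m/s and (horizontal distance between caramel1 and bowl below 0.07 m or (horizontal distance between caramel1 and bowl below 0.092 m and z of caramel1 in the frame of bowl above 0.025 m)) and z of caramel1 in the frame of bowl between 0.004 and 0.085 m and (horizontal distance between caramel2 and bowl below 0.07 m or (horizontal distance between caramel2 and bowl below 0.092 m and z of caramel2 in the frame of bowl above 0.025 m)) and z of caramel2 in the frame of bowl between 0.004 and 0.085 m and (horizontal distance between caramel3 and bowl below 0.07 m or (horizontal distance between caramel3 and bowl below 0.092 m and z of caramel3 in the frame of bowl above 0.025 m)) and z of caramel3 in the frame of bowl between 0.004 and 0.085 m and (horizontal distance between caramel4 and bowl below 0.07 m or (horizontal distance between caramel4 and bowl below 0.092 m and z of caramel4 in the frame of bowl above 0.025 m)) and z of caramel4 in the frame of bowl between 0.004 and 0.085 m and (horizontal distance between caramel5 and bowl below 0.07 m or (horizontal distance between caramel5 and bowl below 0.092 m and z of caramel5 in the frame of bowl above 0.025 m)) and z of caramel5 in the frame of bowl between 0.004 and 0.085 m and (horizontal distance between chestnut0 and bowl below 0.07 m or (horizontal distance between chestnut0 and bowl below 0.092 m and z of chestnut0 in the frame of bowl above 0.025 m)) and z of chestnut0 in the frame of bowl between 0.004 and 0.085 m and (horizontal distance between chestnut1 and bowl below 0.07 m or (horizontal distance between chestnut1 and bowl below 0.092 m and z of chestnut1 in the frame of bowl above 0.025 m)) and z of chestnut1 in the frame of bowl between 0.004 and 0.085 m and (horizontal distance between chestnut2 and bowl below 0.07 m or (horizontal distance between chestnut2 and bowl below 0.092 m and z of chestnut2 in the frame of bowl above 0.025 m)) and z of chestnut2 in the frame of bowl between 0.004 and 0.085 m and (horizontal distance between chestnut3 and bowl below 0.07 m or (horizontal distance between chestnut3 and bowl below 0.092 m and z of chestnut3 in the frame of bowl above 0.025 m)) and z of chestnut3 in the frame of bowl between 0.004 and 0.085 m), for 0.2 s.
At the end, for the whole second after the job is handed in: Knob within 0.1 rad of off; every chestnut and caramel present lies at rest inside the bowl; bowl upright on the counter; tray flat on the hotplate, its origin within 50 mm of the plate's centre; cup upright on the coaster, within 35 mm of its centre; all released (all of step 2 and value of joint power below 0.1 rad and angle between each of bowl, cup, tray's own z axis and vertical below 0.1 rad and height (world z) of bowl below 0.01 m and horizontal distance between cup and coaster below 0.035 m and height (world z) of cup between 0.003 and 0.012 m and linear speed of each of cup, tray below 0.03 m/s and horizontal distance between tray and plate_top below 0.05 m and z of tray in the frame of plate_top below 0.008 m); the robot touches nothing.
It fails at once if the water bottle is knocked over or pushed more than 3 cm (distance of water from where it was at the start of the episode above 0.03 m or angle between water's own z axis and vertical above 0.4 rad).
It fails at once if the spray bottle is knocked over or pushed more than 3 cm (distance of cleaner from where it was at the start of the episode above 0.03 m or angle between cleaner's own z axis and vertical above 0.4 rad).
It fails at once if the bowl is tipped over (angle between bowl's own z axis and vertical above 0.6 rad).
Of caramel3, caramel4, caramel5 only 1 to 3 are there at a start; the rules pass over those that are not, and their reading is None.
Of chestnut0, chestnut1, chestnut2, chestnut3 only 2 to 4 are there at a start; the rules pass over those that are not, and their reading is None.
At some moment in a run one of cup may be knocked a few centimetres aside while the robot is not near it.
It also fails if it takes over 210 s, if anything falls off the work surface, if the arm or the gripper's body presses on something with over 40 N, if the wrist force passes 120 N, or if a joint passes its speed limit or range.

## Working session

There is one attempt and no reset: what is moved stays moved. The work goes in short steps, Python scripts to look and compute and a tool call to move; the robot and the scene stay as the last step left them, time stands still between calls to the robot, and variables do not carry over. Pictures are saved under pics/ and viewed, at most 14 in all, crops included, and the job is handed in when it is done.

Besides the shell and the picture viewer there is one more tool, called after "Request:" as name(argument=value, ...) on one line, values as JSON. move_arm: Moves the arm, as the interface text tells. Its arguments: {"type":"object","properties":{"moves":{"type":"array"},"jaw":{"type":"number"},"squeeze":{"type":"number"}},"required":["moves"]}

```bash
ls -la; mkdir -p pics; python3 - <<'E'
from cell import manip, viewer
import cv2,numpy as np,pickle
print(dir(manip),dir(viewer)); print(manip.read_state())
for n in("top","side"):
    c=viewer.camera(n); pickle.dump(c,open(f'pics/{n}0.pkl','wb'))
    cv2.imwrite(f'pics/{n}0.png',c['frame']); print(n,{k:v for k,v in c.items() if k not in('frame','z_map')})
E
```

```text
total 12
drwxr-xr-x  3 agent agent 4096 Nov 30 08:35 .
drwxr-xr-x 23 root  root  4096 Nov 30 08:35 ..
drwxr-xr-x  2 agent agent 4096 Nov 30 08:35 pics
['Unreachable', '__class__', '__delattr__', '__dict__', '__dir__', '__doc__', '__eq__', '__format__', '__ge__', '__getattribute__', '__getstate__', '__gt__', '__hash__', '__init__', '__init_subclass__', '__le__', '__lt__', '__module__', '__ne__', '__new__', '__reduce__', '__reduce_ex__', '__repr__', '__setattr__', '__sizeof__', '__str__', '__subclasshook__', '__weakref__', 'grasp_offset', 'read_state', 'sign_off'] ['__class__', '__delattr__', '__dict__', '__dir__', '__doc__', '__eq__', '__format__', '__ge__', '__getattribute__', '__getstate__', '__gt__', '__hash__', '__init__', '__init_subclass__', '__le__', '__lt__', '__module__', '__ne__', '__new__', '__reduce__', '__reduce_ex__', '__repr__', '__setattr__', '__sizeof__', '__str__', '__subclasshook__', '__weakref__', 'camera']
{'clock': 0.0, 'joints': array([-1.19659207e+00,  3.00525180e-01,  1.52158060e+00,  1.03404062e-05,
        1.32070572e+00, -6.65782396e-02]), 'qd': array([-6.1
[... 474 characters left out ...]
 0.04501853]), 'finger_force': 0.0, 'finger_gap': 94.20449082719685}
top {'fx': 392.36093626440544, 'fy': 392.36093626440544, 'cx': 313.3517344801571, 'cy': 198.21549957077235, 'D': array([0.01142928, 0.        , 0.        , 0.        , 0.        ]), 'origin': array([ 401.86530815,  -33.06724417, 1128.15877039]), 'orientation': array([-3.00622329e+00, -1.62786467e-03, -1.57670167e+00])}
side {'fx': 435.4467873867433, 'fy': 435.4467873867433, 'cx': 324.22409694558917, 'cy': 198.60526836618737, 'D': array([-0.03251984,  0.        ,  0.        ,  0.        ,  0.        ]), 'origin': array([ 38.98389813, 555.90066674, 785.97523561]), 'orientation': array([-2.31831334, -0.00692234, -2.39390754])}
```

View pics/top0.png

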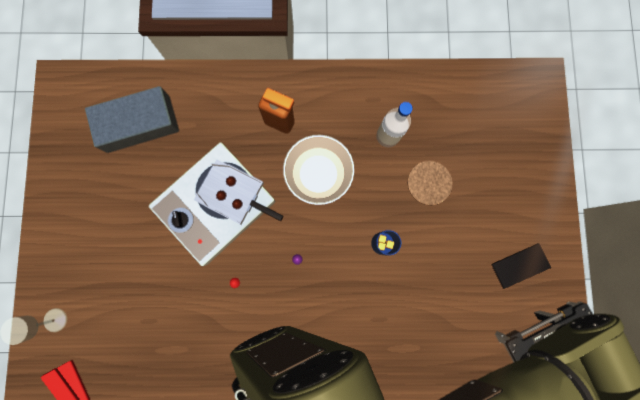

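View pics/side0.png

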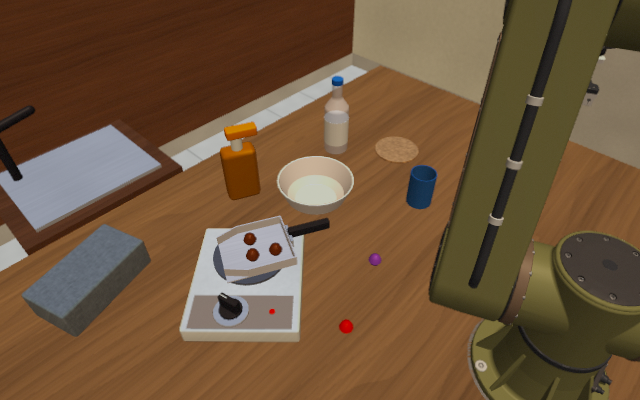

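```bash
cat > h.py <<'E'
import cv2,numpy as np
from scipy.spatial.transform import Rotation as R
from cell import manip, viewer
def rays(c,px):
    px=np.array(px,float).reshape(-1,1,2)
    K=np.array([[c['fx'],0,c['cx']],[0,c['fy'],c['cy']],[0,0,1]])
    n=cv2.undistortPoints(px,K,c['D']).reshape(-1,2)
    return np.c_[n,np.ones(len(n))]@R.from_euler('xyz',c['orientation']).as_matrix().T
def onplane(c,px,z):
    d=rays(c,px); o=c['origin']; return o+d*((z-o[2])/d[:,2])[:,None]
def cloud(c):
    v,u=np.mgrid[:400,:640]; p=np.c_[u.ravel(),v.ravel()]
    return (c['origin']+rays(c,p)*c['z_map'].reshape(-1,1)).reshape(400,640,3)
def blobs(c,lo,hi,z,amin=20,amax=1e9,roi=None):
    hsv=cv2.cvtColor(c['frame'],cv2.COLOR_BGR2HSV)
    m=cv2.inRange(hsv,np.array(lo),np.array(hi))
    if roi: 
        q=np.zeros_like(m); x0,y0,x1,y1=roi; q[y0:y1,x0:x1]=m[y0:y1,x0:x1]; m=q
    n,l,s,ce=cv2.connectedComponentsWithStats(m)
    return [(ce[i].round(1),int(s[i,4]),onplane(c,ce[i],z)[0].round(0)) for i in range(1,n) if amin<=s[i,4]<=amax],l
def snap(n,f=None):
    c=viewer.camera(n)
    if f: cv2.imwrite('pics/'+f,c['frame'])
    return c
E
python3 - <<'E'
from h import *
import pickle
for n in('top','side'):
    c=pickle.load(open(f'pics/{n}0.pkl','rb'));P=cloud(c); f=c['frame']
    hsv=cv2.cvtColor(f,cv2.COLOR_BGR2HSV)
    rois=dict(bowl=(280,130,360,210),cup=(365,225,410,260),coaster=(405,155,460,210),plate=(145,140,285,268)) if n=='top' else dict(bowl=(270,150,360,215),cup=(400,160,440,212),coaster=(370,130,425,165),plate=(180,215,335,342))
    for k,(x0,y0,x1,y1) in rois.items():
        q=P[y0:y1,x0:x1].reshape(-1,3); h=hsv[y0:y1,x0:x1].reshape(-1,3)
        if k=='coaster': q=q[(q[:,2]>3.5)&(q[:,2]<12)&(np.hypot(*(q[:,:2]-np.median(q[:,:2],0)).T)<80)]
        elif k=='bowl': q=q[(q[:,2]>64)&(q[:,2]<76)]
        elif k=='cup': q=q[(q[:,2]>89)&(q[:,2]<101)]
        elif k=='plate':
            q=q[(q[:,2]>45)&(q[:,2]<55)]
            r=cv2.minAreaRect(q[:,:2].astype(np.float32)); print(n,'plate',r,cv2.boxPoints(r).round()); continue
        (cx,cy),r=cv2.minEnclosingCircle(q[:,:2].astype(np.float32))
        print(n,k,len(q),np.median(q,0).round(1),'mec',round(cx,1),round(cy,1),round(r,1))
    # knob / handle tops / chestnuts
    x0,y0,x1,y1=(145,140,285,268) if n=='top' else (180,210,335,342)
    sub=np.zeros((400,640),bool); sub[y0:y1,x0:x1]=1
    blk=sub&(hsv[...,2]<50)&(P[...,2]>72)
    nl,l,s,ce=cv2.connectedComponentsWithStats(blk.astype(np.uint8))
    for i in range(1,nl):
        if s[i,4]>15:
            q=P[l==i]; mu=q.mean(0); w,v=np.linalg.eigh(np.cov(q[:,:2].T)); print(n,'black',s[i,4],ce[i].round(),mu.round(1),q.max(0).round(),q.min(0).round(),np.arctan2(v[1,1],v[0,1]).round(3),(np.sqrt(w)*3.46).round())
    ch=sub&(hsv[...,0]<12)&(hsv[...,1]>120)&(hsv[...,2]<140)&(P[...,2]>56)
    nl,l,s,ce=cv2.connectedComponentsWithStats(ch.astype(np.uint8))
    for i in range(1,nl):
        if s[i,4]>15: print(n,'chest',s[i,4],ce[i].round(),np.median(P[l==i],0).round())
E
```

```text
top bowl 532 [636.4 -52.4  68.9] mec 626.2 -50.3 97.3
top cup 99 [ 426.  -231.7   94.4] mec 424.7 -231.6 32.8
top coaster 1339 [ 597.4 -373.6    6.2] mec 600.1 -381.7 78.6
top plate ((540.971923828125, 246.30807495117188), (224.5153350830078, 272.97454833984375), 43.35354995727539) [[366. 268.]
 [553.  70.]
 [716. 224.]
 [529. 423.]]
top black 105 [265. 209.] [515.2  93.1  92.8] [536. 130.  99.] [488.  48.  88.] 1.133 [10. 93.]
top black 81 [177. 220.] [487.1 326.3  84.9] [509. 337.  93.] [471. 319.  73.] -3.017 [14. 37.]
top chest 50 [230. 181.] [594. 189.  76.]
top chest 51 [221. 195.] [555. 215.  75.]
top chest 52 [237. 203.] [532. 171.  75.]
side bowl 609 [639.5 -66.5  70.4] mec 626.7 -51.2 99.9
side cup 172 [ 424.9 -228.    94.9] mec 425.4 -233.1 36.4
side coaster 1001 [ 597.  -374.6    8.3] mec 602.7 -384.3 79.5
side plate ((540.4567260742188, 246.09420776367188), (227.20921325683594, 277.1446228027344), 42.954566955566406) [[363. 270.]
 [552.  67.]
 [718. 222.]
 [529. 425.]]
side black 396 [308. 227.] [508.1  93.5  89.7] [536. 134.  98.] [484.  52.  75.] 1.082 [13. 91.]
side black 198 [229. 303.] [484.1 332.3  84.8] [508. 341.  93.] [467. 320.  72.] -2.801 [13. 42.]
side chest 104 [249. 239.] [590. 197.  74.]
side chest 104 [275. 249.] [527. 178.  74.]
side chest 113 [252. 255.] [550. 221.  73.]
```

Request:
move_arm(moves=[[0,0,-0.05,0],[0,0,-0.1,0]])

```text
clock: 0.3
eef_pos: [234.4, -496.8, 305.7]
eef_rot: [-3.138, -0.0, 0.441]
wrist_force: [0.5, -0.9, 0.2]
finger_gap: 93.9
finger_force: 0.0
```

Request:
move_arm(moves=[[0,0.05,0,0],[0,0.1,0,0],[0,0.15,0,0],[0,0.2,0,0],[0,0.25,0,0],[0,0.3,0,0],[0,0.35,0,0],[0,0.4,0,0],[0,0.45,0,0],[0,0.5,0,0]])

```text
clock: 1.3
eef_pos: [348.0, -737.8, 258.4]
eef_rot: [3.106, 0.0, 0.441]
wrist_force: [-0.5, 0.1, 0.5]
finger_gap: 94.2
finger_force: 0.0
```

Request:
move_arm(moves=[[0,0,0,0],[0,0,0,0],[0,0.05,0,0],[0,0.1,0,0],[0,0.15,0,0],[0,0.2,0,0],[0,0.25,0,0],[0,0.3,0,0],[0,0.35,0,0],[0,0.4,0,0],[0,0.45,0,0],[0,0.5,0,0]])

```text
clock: 2.5
eef_pos: [361.7, -766.8, 187.7]
eef_rot: [3.075, 0.0, 0.441]
wrist_force: [0.2, -0.4, -0.8]
finger_gap: 93.8
finger_force: 0.0
```

Request:
move_arm(moves=[[0,0,0,0],[0,0,0,0],[0,0,0,0],[0,0,0,0]])

```text
clock: 2.9
eef_pos: [361.6, -766.7, 188.7]
eef_rot: [3.074, 0.0, 0.441]
wrist_force: [0.1, 0.4, 0.2]
finger_gap: 94.0
finger_force: 0.0
```

Request:
move_arm(moves=[[0,-0.05,-0.03,0],[0,-0.1,-0.06,0],[0,-0.15,-0.09,0],[0,-0.15,-0.09,0]])

```text
clock: 3.3
eef_pos: [303.6, -643.8, 257.8]
eef_rot: [3.075, 0.0, 0.441]
wrist_force: [0.9, -1.7, 1.4]
finger_gap: 94.4
finger_force: 0.0
```

Request:
move_arm(moves=[[0,0.05,0.0,0],[0,0.1,0,0],[0,0.15,0,0],[0,0.15,0,0]])

```text
clock: 3.7
eef_pos: [353.8, -750.4, 258.9]
eef_rot: [3.055, 0.0, 0.441]
wrist_force: [32.5, -70.5, 82.2]
finger_gap: 93.9
finger_force: 0.0
```

Request:
move_arm(moves=[[0,0.05,0.0,0],[0,0.05,0,0]])

```text
clock: 3.9
eef_pos: [358.9, -761.1, 243.3]
eef_rot: [3.032, -0.0, 0.441]
wrist_force: [0.8, -0.1, 1.5]
finger_gap: 94.0
finger_force: 0.0
```

Request:
move_arm(moves=[[0,0.5,0.0,0],[0,0.5,0,0]])

```text
clock: 4.1
eef_pos: [365.6, -775.2, 233.5]
eef_rot: [2.99, 0.0, 0.441]
wrist_force: [0.1, -0.6, 0.3]
finger_gap: 94.2
finger_force: 0.0
```

Request:
move_arm(moves=[[0,2.0,0.0,0],[0,2.0,0,0]])

```text
clock: 4.3
eef_pos: [371.5, -787.6, 219.4]
eef_rot: [2.958, 0.0, 0.441]
wrist_force: [-0.4, -0.4, -0.5]
finger_gap: 94.1
finger_force: 0.0
```

Request:
move_arm(moves=[[0,0.5,-0.5,0],[0,0.5,-0.5,0]])

```text
clock: 4.5
eef_pos: [366.3, -776.7, 273.8]
eef_rot: [2.932, 0.0, 0.441]
wrist_force: [-0.6, 0.7, 1.9]
finger_gap: 93.9
finger_force: 0.0
```

```bash
python3 -c "
from h import *
print(manip.read_state()['joints'])"
```

```text
[-1.1757427   1.0262725   0.23458885  0.00951185  1.67100424 -0.04379727]
```

```bash
cat >> h.py <<'E'
def go(p,rotvec_yaw=None):
    """tool-frame shift (m) from the measured pose to world TCP p (mm)"""
    s=manip.read_state(); M=R.from_euler('xyz',s['eef_rot'])
    d=M.inv().apply((np.array(p)-s['eef_pos'])/1000)
    print('at',s['eef_pos'].round(1),'rot',s['eef_rot'].round(3),'toolz',M.as_matrix()[:,2].round(3),'tooly',M.as_matrix()[:,1].round(3),'q',s['joints'].round(2),'t',round(s['clock'],1))
    print('shift to',p,d.round(4)); return d
E
python3 - <<'E'
from h import *
import pickle
for n in('top','side'):
    c=pickle.load(open(f'pics/{n}0.pkl','rb'));P=cloud(c);hsv=cv2.cvtColor(c['frame'],cv2.COLOR_BGR2HSV)
    x0,y0,x1,y1=(145,190,215,268) if n=='top' else (180,270,260,342)
    q=P[y0:y1,x0:x1].reshape(-1,3); v=hsv[y0:y1,x0:x1,2].ravel()
    k=q[(q[:,2]>82)&(q[:,2]<95)&(v<90)&(np.hypot(q[:,0]-486,q[:,1]-328)<32)]
    r=cv2.minAreaRect(k[:,:2].astype(np.float32)); print(n,len(k),k.mean(0),r)
    # dark round plate pixels at z~50
    pm=(abs(P[...,2]-50)<6)&(hsv[...,2]<110)&(P[...,0]>480)&(P[...,1]<290)&(P[...,1]>100)
    pts=P[pm][:,:2].astype(np.float32); print(len(pts),cv2.minEnclosingCircle(pts))
go([486,329,350])
E
```

```text
top 70 [488.34292243 328.17162053  87.36879814] ((491.1154479980469, 329.85009765625), (41.35618209838867, 14.138633728027344), 11.39577865600586)
214 ((640.9169311523438, 176.82888793945312), 153.9746856689453)
side 152 [485.95618225 331.45424138  88.30502729] ((488.5189514160156, 330.81976318359375), (43.01078796386719, 14.08358383178711), 13.201245307922363)
631 ((1280.9930419921875, 179.43621826171875), 789.849365234375)
at [ 366.3 -776.7  273.8] rot [2.932 0.    0.441] toolz [ 0.089 -0.189 -0.978] tooly [ 0.417 -0.885  0.208] q [-1.18  1.03  0.23  0.01  1.67 -0.04] t 4.5
shift to [486, 329, 350] [ 0.58   -0.9122 -0.2723]
```

Request:
move_arm(moves=[[0.01,-0.015,-0.005,0],[0.03,-0.047,-0.014,0],[0.05,-0.079,-0.024,0],[0.075,-0.118,-0.035,0],[0.1,-0.157,-0.047,0],[0.125,-0.196,-0.059,0],[0.15,-0.236,-0.07,0],[0.175,-0.275,-0.082,0],[0.2,-0.315,-0.094,0],[0.225,-0.354,-0.106,0],[0.25,-0.393,-0.117,0],[0.275,-0.432,-0.129,0]])

```text
clock: 5.7
eef_pos: [423.2, -251.4, 310.5]
eef_rot: [2.93, -0.001, 0.44]
wrist_force: [1.9, 0.1, 0.3]
finger_gap: 93.9
finger_force: 0.0
```

Request:
move_arm(moves=[[0.025,-0.039,-0.012,0.05],[0.05,-0.079,-0.024,0.1],[0.075,-0.118,-0.035,0.15],[0.1,-0.157,-0.047,0.2],[0.125,-0.196,-0.059,0.23],[0.15,-0.236,-0.07,0.23],[0.175,-0.275,-0.082,0.23],[0.2,-0.315,-0.094,0.23],[0.225,-0.354,-0.106,0.23],[0.25,-0.393,-0.117,0.23],[0.275,-0.432,-0.129,0.23],[0.29,-0.456,-0.136,0.23]])

```text
clock: 6.9
eef_pos: [483.0, 302.5, 348.2]
eef_rot: [2.938, -0.049, 0.217]
wrist_force: [0.9, -1.0, -0.6]
finger_gap: 94.2
finger_force: 0.0
```

```bash
python3 - <<'E'
from h import *
s=manip.read_state(); Z=R.from_euler('xyz',s['eef_rot']).as_matrix()[:,2]
go(np.array([489,330,83])+19*Z)
E
```

```text
at [483.  302.5 348.2] rot [ 2.938 -0.049  0.217] toolz [ 0.09  -0.187 -0.978] tooly [ 0.201 -0.958  0.202] q [ 0.59  0.31  1.2  -0.21  1.66  1.94] t 6.9
shift to [490.7152282  326.43999903  64.41547995] [-0.0011 -0.0788  0.2738]
```

Request:
move_arm(moves=[[0,-0.03,0.03,0],[0,-0.06,0.06,0],[-0.001,-0.079,0.1,0],[-0.001,-0.079,0.14,0],[-0.001,-0.079,0.18,0],[-0.001,-0.079,0.21,0],[-0.001,-0.079,0.235,0],[-0.001,-0.079,0.255,0],[-0.001,-0.079,0.27,0],[-0.001,-0.079,0.27,0]], jaw=0.05)

```text
clock: 7.9
eef_pos: [490.3, 323.7, 65.9]
eef_rot: [2.936, -0.046, 0.215]
wrist_force: [0.6, -0.5, 0.2]
finger_gap: 50.4
finger_force: 0.0
```

Request:
move_arm(moves=[[0,0,0,0],[0,0,0,0],[0,0,0,0],[0,0,0,0],[0,0,0,0],[0,0,0,0],[0,0,0,0],[0,0,0,0]], jaw=0.0, squeeze=8)

```text
clock: 8.7
eef_pos: [490.3, 326.7, 67.2]
eef_rot: [2.941, -0.05, 0.217]
wrist_force: [-1.7, 15.7, -3.2]
finger_gap: 19.7
finger_force: 7.8
```

Request:
move_arm(moves=[[0,0,0,-0.14],[0,0,0,-0.28],[0,0,0,-0.42],[0,0,0,-0.56],[0,0,0,-0.7],[0,0,0,-0.84],[0,0,0,-0.98],[0,0,0,-1.12],[0,0,0,-1.26],[0,0,0,-1.4],[0,0,0,-1.54],[0,0,0,-1.68]])

```text
clock: 9.9
eef_pos: [492.5, 324.8, 68.3]
eef_rot: [3.111, 0.208, 1.893]
wrist_force: [12.0, 3.0, 1.1]
finger_gap: 14.2
finger_force: 8.0
```

Request:
move_arm(moves=[[0,0,0,-0.14],[0,0,0,-0.28],[0,0,0,-0.42],[0,0,0,-0.56],[0,0,0,-0.7],[0,0,0,-0.84],[0,0,0,-0.98],[0,0,0,-1.05]])

```text
clock: 10.7
eef_pos: [493.4, 326.9, 69.4]
eef_rot: [-2.98, 0.131, 2.957]
wrist_force: [12.7, 14.6, 3.3]
finger_gap: 18.3
finger_force: 8.3
```

```bash
python3 - <<'E'
from h import *
s=manip.read_state();print(s['joints'].round(2),s['moment'].round(2))
c=snap('side');cv2.imwrite('pics/k1.png',cv2.resize(c['frame'][200:350,150:400],None,fx=3,fy=3))
E
```

```text
[ 0.62  0.55  1.51 -0.23  1.12 -0.65] [ 2.83 -2.76  0.61]
```

View pics/k1.png

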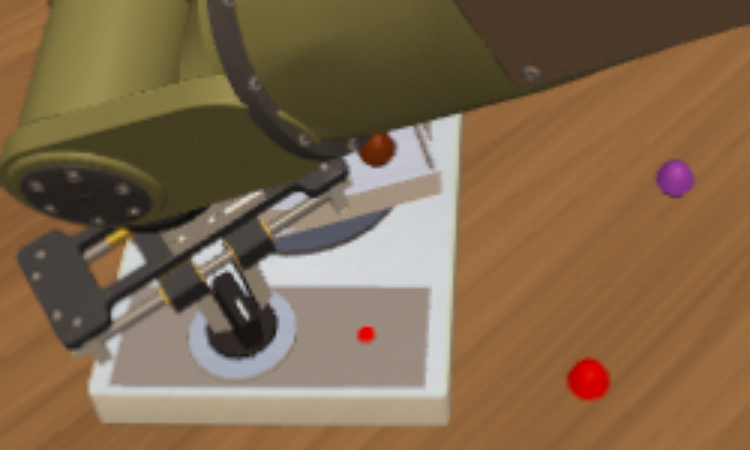

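Request:
move_arm(moves=[[0,0,0,-0.07],[0,0,0,-0.14],[0,0,0,-0.21],[0,0,0,-0.28],[0,0,0,-0.3]])

```text
clock: 11.25
eef_pos: [492.5, 327.6, 69.2]
eef_rot: [-2.95, 0.077, -3.032]
wrist_force: [7.5, 17.8, 3.9]
finger_gap: 18.7
finger_force: 8.4
```

Request:
move_arm(moves=[[0,0,0,-0.07],[0,0,0,-0.14],[0,0,0,-0.2],[0,0,0,-0.2]])

```text
clock: 11.65
eef_pos: [491.6, 327.7, 68.9]
eef_rot: [-2.939, 0.036, -2.836]
wrist_force: [0.7, 18.6, 4.2]
finger_gap: 18.1
finger_force: 8.6
```

Request:
move_arm(moves=[[0,0,0,-0.07],[0,0,0,-0.14],[0,0,0,-0.2],[0,0,0,-0.2]])

```text
clock: 12.05
eef_pos: [490.9, 327.5, 68.6]
eef_rot: [-2.936, -0.006, -2.64]
wrist_force: [-3.1, 18.5, 5.1]
finger_gap: 17.7
finger_force: 8.6
```

```bash
python3 - <<'E'
from h import *
s=manip.read_state();print(s['joints'].round(2),s['moment'].round(2))
c=snap('side');cv2.imwrite('pics/k2.png',cv2.resize(c['frame'][200:350,150:400],None,fx=3,fy=3))
E
```

```text
[ 0.62  0.55  1.51 -0.23  1.12 -1.35] [3.61 0.47 0.19]
```

View pics/k2.png

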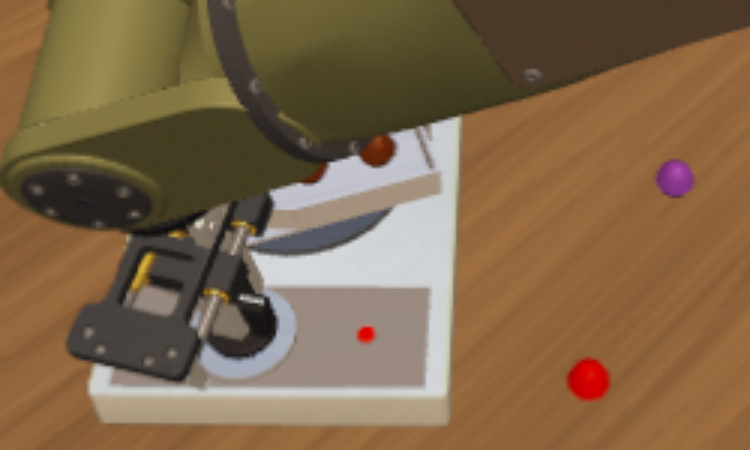

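Request:
move_arm(moves=[[0,0,0,-0.07],[0,0,0,-0.14],[0,0,0,-0.2],[0,0,0,-0.2]])

```text
clock: 12.5
eef_pos: [490.5, 327.0, 68.2]
eef_rot: [-2.941, -0.049, -2.444]
wrist_force: [-5.5, 15.6, 5.3]
finger_gap: 17.7
finger_force: 8.6
```

Request:
move_arm(moves=[[0,0,0,-0.07],[0,0,0,-0.14],[0,0,0,-0.2],[0,0,0,-0.2]])

```text
clock: 12.9
eef_pos: [490.6, 326.9, 67.9]
eef_rot: [-2.955, -0.087, -2.248]
wrist_force: [-2.5, 15.2, 1.7]
finger_gap: 18.7
finger_force: 9.2
```

```bash
python3 - <<'E'
from h import *
s=manip.read_state();print(s['joints'].round(2),s['moment'].round(2))
c=snap('side');print([b[0:2] for b in blobs(c,(0,150,120),(6,255,255),50,3,roi=(230,290,300,330))[0]])
E
```

```text
[ 0.62  0.56  1.51 -0.23  1.12 -1.75] [ 3.17  0.41 -0.03]
[(array([271.5, 311. ]), 26)]
```

Request:
move_arm(moves=[[0,0,0,-0.1],[0,0,0,-0.15],[0,0,0,-0.15]])

```text
clock: 13.25
eef_pos: [490.7, 327.0, 67.9]
eef_rot: [-2.97, -0.114, -2.1]
wrist_force: [-1.0, 15.0, 0.1]
finger_gap: 21.3
finger_force: 10.7
```

Request:
move_arm(moves=[[0,0,0,0],[0,0,0,0],[0,0,0,0],[0,0,-0.02,0],[0,0,-0.06,0],[0,0,-0.1,0],[0,0,-0.14,0],[0,0,-0.18,0],[0,0,-0.22,0],[0,0,-0.26,0],[0,0,-0.28,0]], jaw=0.05)

```text
clock: 14.35
eef_pos: [465.6, 377.4, 344.5]
eef_rot: [-2.967, -0.116, -2.103]
wrist_force: [-1.2, -0.5, 0.1]
finger_gap: 50.0
finger_force: 0.0
```

```bash
python3 - <<'E'
from h import *
for n in('top','side'):
    c=snap(n);P=cloud(c);hsv=cv2.cvtColor(c['frame'],cv2.COLOR_BGR2HSV)
    m=(P[...,2]>82)&(P[...,2]<95)&(hsv[...,2]<90)&(np.hypot(P[...,0]-488,P[...,1]-329)<32)
    k=P[m]; print(n,len(k)); 
    if len(k)>20: print(k.mean(0),cv2.minAreaRect(k[:,:2].astype(np.float32)))
E
```

```text
top 76
[491.39172917 329.49590793  87.22723952] ((490.49432373046875, 329.53643798828125), (42.72959899902344, 14.190441131591797), 40.53631591796875)
side 155
[488.41664505 332.42456256  87.87110713] ((488.9569396972656, 330.7829284667969), (42.131309509277344, 13.481191635131836), 43.04838180541992)
```

```bash
python3 - <<'E'
from h import *
import pickle
c=pickle.load(open('pics/top0.pkl','rb'));P=cloud(c)
q=P[300:345,30:75].reshape(-1,3);q=q[q[:,2]>15];print('glass',len(q),q.max(0),np.median(q,0))
q=P[300:345,0:75].reshape(-1,3);q=q[q[:,2]>15];print('glass',len(q),q.max(0),q.min(0))
go([370,620,560])
E
```

```text
glass 205 [ 401.86530815  682.97446322 1128.15877039] [222.91086179 654.21246992 119.13133174]
glass 921 [ 401.86530815  713.6699004  1128.15877039] [189.38977637 -33.06724417  15.48496253]
at [465.8 377.4 343.6] rot [-2.967 -0.115 -2.103] toolz [ 0.092 -0.186 -0.978] tooly [-0.859  0.482 -0.173] q [ 0.71  0.4   1.09 -0.2   1.7  -1.93] t 14.4
shift to [370, 620, 560] [-0.1346  0.1619 -0.2656]
```

Request:
move_arm(moves=[[-0.01,0.012,-0.02,0],[-0.027,0.032,-0.053,0],[-0.044,0.053,-0.087,0],[-0.06,0.073,-0.12,0],[-0.077,0.093,-0.153,0],[-0.094,0.113,-0.187,0],[-0.11,0.133,-0.22,0],[-0.125,0.15,-0.247,0],[-0.135,0.162,-0.266,0],[-0.135,0.162,-0.266,0]])

```text
clock: 15.45
eef_pos: [340.5, 551.4, 495.4]
eef_rot: [-2.966, -0.093, -2.098]
wrist_force: [-0.0, 1.1, -0.5]
finger_gap: 49.9
finger_force: 0.0
```

```bash
python3 - <<'E'
from h import *
p=manip.read_state()['eef_pos'];u=np.array([.515,.857,0])
go(p+50*u); go(p+[0,0,50])
E
```

```text
at [340.5 551.4 495.4] rot [-2.966 -0.093 -2.098] toolz [ 0.105 -0.167 -0.98 ] tooly [-0.859  0.482 -0.174] q [ 1.03  0.73  0.24 -0.23  2.26 -1.73] t 15.4
shift to [366.2464943  594.22863665 495.44076222] [-0.0498 -0.0015 -0.0044]
at [340.5 551.4 495.4] rot [-2.966 -0.093 -2.098] toolz [ 0.105 -0.167 -0.98 ] tooly [-0.859  0.482 -0.174] q [ 1.03  0.73  0.24 -0.23  2.26 -1.73] t 15.4
shift to [340.4964943  551.37863665 545.44076222] [ 0.0046 -0.0087 -0.049 ]
```

Request:
move_arm(moves=[[-0.05,0,0,0]])

```text
clock: 15.55
eef_pos: [352.9, 570.1, 474.1]
eef_rot: [-2.964, -0.071, -2.095]
wrist_force: [0.4, 0.5, -0.7]
finger_gap: 49.9
finger_force: 0.0
```

Request:
move_arm(moves=[[-0.1,0,0,0],[-0.1,0,0,0]])

```text
clock: 15.75
eef_pos: [373.5, 599.8, 429.2]
eef_rot: [-2.962, -0.054, -2.092]
wrist_force: [0.6, 0.6, 0.6]
finger_gap: 50.1
finger_force: 0.0
```

Request:
move_arm(moves=[[-0.3,0,0,0],[-0.3,0,0,0],[-0.3,0,0,0]])

```text
clock: 16.05
eef_pos: [397.0, 635.8, 370.9]
eef_rot: [-2.96, -0.026, -2.087]
wrist_force: [0.3, -0.3, -0.4]
finger_gap: 49.7
finger_force: 0.0
```

Request:
move_arm(moves=[[-0.3,0,-0.3,0],[-0.3,0,-0.3,0]])

```text
clock: 16.25
eef_pos: [385.3, 636.2, 395.3]
eef_rot: [-2.958, 0.006, -2.081]
wrist_force: [-0.5, -0.2, 0.9]
finger_gap: 49.8
finger_force: 0.0
```

Request:
move_arm(moves=[[-0.3,0,0.3,0],[-0.3,0,0.3,0]])

```text
clock: 16.45
eef_pos: [418.9, 670.2, 316.5]
eef_rot: [-2.957, 0.022, -2.077]
wrist_force: [0.6, 0.7, 0.3]
finger_gap: 50.3
finger_force: 0.0
```

```bash
python3 -c "
from h import *
go([0,0,0])"
```

```text
at [418.9 670.2 316.5] rot [-2.957  0.022 -2.077] toolz [ 0.171 -0.071 -0.983] tooly [-0.858  0.48  -0.184] q [ 1.03  0.97  0.23 -0.19  1.9  -1.67] t 16.4
shift to [0, 0, 0] [0.7959 0.0954 0.2867]
```

Request:
move_arm(moves=[[0.01,0.03,-0.03,-0.04],[0.02,0.06,-0.06,-0.08],[0.03,0.09,-0.09,-0.12],[0.04,0.12,-0.12,-0.16],[0.04,0.14,-0.14,-0.16]])

```text
clock: 16.95
eef_pos: [246.5, 688.7, 413.2]
eef_rot: [-2.956, 0.008, -1.915]
wrist_force: [0.6, -0.5, 0.6]
finger_gap: 50.1
finger_force: 0.0
```

Request:
move_arm(moves=[[-0.3,0,-0.15,0],[-0.3,0,-0.15,0]])

```text
clock: 17.15
eef_pos: [251.4, 700.3, 405.3]
eef_rot: [-2.955, 0.035, -1.913]
wrist_force: [-0.1, 0.3, -0.1]
finger_gap: 49.9
finger_force: 0.0
```

Request:
move_arm(moves=[[-0.3,0,-0.15,0],[-0.3,0,-0.15,0]])

```text
clock: 17.35
eef_pos: [253.2, 709.8, 402.1]
eef_rot: [-2.953, 0.063, -1.908]
wrist_force: [0.2, 0.1, -0.1]
finger_gap: 49.8
finger_force: 0.0
```

Request:
move_arm(moves=[[-0.3,0,-0.15,0],[-0.3,0,-0.15,0]])

```text
clock: 17.55
eef_pos: [252.3, 718.3, 404.0]
eef_rot: [-2.952, 0.094, -1.901]
wrist_force: [0.9, 0.4, 0.4]
finger_gap: 49.8
finger_force: 0.0
```

Request:
move_arm(moves=[[-0.3,0,-0.15,0],[-0.3,0,-0.15,0]])

```text
clock: 17.75
eef_pos: [251.0, 725.6, 408.0]
eef_rot: [-2.95, 0.125, -1.895]
wrist_force: [0.3, 0.2, 0.3]
finger_gap: 50.2
finger_force: 0.0
```

Request:
move_arm(moves=[[-0.3,0,-0.15,0],[-0.3,0,-0.15,0],[-0.3,0,-0.15,0],[-0.3,0,-0.15,0]])

```text
clock: 18.15
eef_pos: [247.8, 731.5, 414.2]
eef_rot: [-2.949, 0.155, -1.889]
wrist_force: [0.3, 0.2, -0.2]
finger_gap: 49.8
finger_force: 0.0
```

Request:
move_arm(moves=[[-0.3,0,0,0],[-0.3,0,0,0]])

```text
clock: 18.35
eef_pos: [259.4, 754.1, 388.2]
eef_rot: [-2.947, 0.186, -1.882]
wrist_force: [-0.1, 0.3, -0.6]
finger_gap: 49.7
finger_force: 0.0
```

Request:
move_arm(moves=[[-0.3,0,-0.15,0.15],[-0.3,0,-0.15,0]])

```text
clock: 18.55
eef_pos: [256.3, 757.4, 399.8]
eef_rot: [-2.949, 0.22, -1.895]
wrist_force: [0.3, 0.2, -0.2]
finger_gap: 50.2
finger_force: 0.0
```

```bash
python3 -c "
from h import *
go([0,0,0])"
```

```text
at [256.3 757.4 399.8] rot [-2.949  0.22  -1.895] toolz [ 0.25   0.142 -0.958] tooly [-0.917  0.352 -0.187] q [ 1.26  0.87  0.24 -0.2   1.81 -1.6 ] t 18.6
shift to [0, 0, 0] [0.8676 0.0428 0.2114]
```

Request:
move_arm(moves=[[-0.3,0,-0.1,0],[-0.3,0,-0.1,0]])

```text
clock: 18.75
eef_pos: [256.8, 765.3, 405.1]
eef_rot: [-2.944, 0.253, -1.874]
wrist_force: [-0.3, -0.4, -0.3]
finger_gap: 49.7
finger_force: 0.0
```

Request:
move_arm(moves=[[-0.3,0,-0.1,0],[-0.3,0,-0.1,0]])

```text
clock: 18.95
eef_pos: [256.6, 771.9, 411.4]
eef_rot: [-2.941, 0.285, -1.866]
wrist_force: [-0.5, -0.1, 0.3]
finger_gap: 50.0
finger_force: 0.0
```

Request:
move_arm(moves=[[-0.3,0,-0.1,0],[-0.3,0,-0.1,0]])

```text
clock: 19.15
eef_pos: [255.6, 777.4, 420.4]
eef_rot: [-2.939, 0.319, -1.858]
wrist_force: [0.2, 0.4, -0.2]
finger_gap: 50.2
finger_force: 0.0
```

Request:
move_arm(moves=[[-0.3,0,-0.1,0],[-0.3,0,-0.1,0]])

```text
clock: 19.35
eef_pos: [254.0, 782.0, 430.9]
eef_rot: [-2.936, 0.352, -1.85]
wrist_force: [-0.4, -0.6, 0.0]
finger_gap: 49.8
finger_force: 0.0
```

Request:
move_arm(moves=[[-0.3,0,0,0],[-0.3,0,0,0]])

```text
clock: 19.55
eef_pos: [261.2, 797.9, 419.5]
eef_rot: [-2.933, 0.384, -1.843]
wrist_force: [-0.5, -0.3, -0.5]
finger_gap: 50.2
finger_force: 0.0
```

Request:
move_arm(moves=[[-0.3,0,0,0],[-0.3,0,0,0]])

```text
clock: 19.75
eef_pos: [267.1, 811.7, 411.2]
eef_rot: [-2.93, 0.415, -1.836]
wrist_force: [0.7, -0.3, 0.2]
finger_gap: 50.0
finger_force: 0.0
```

Request:
move_arm(moves=[[-0.3,0,0,0],[-0.3,0,0,0]])

```text
clock: 19.95
eef_pos: [271.4, 823.7, 407.7]
eef_rot: [-2.926, 0.449, -1.828]
wrist_force: [-0.3, 0.5, 0.0]
finger_gap: 49.9
finger_force: 0.0
```

Request:
move_arm(moves=[[-0.3,0,0,0],[-0.3,0,0,0]])

```text
clock: 20.15
eef_pos: [274.6, 834.0, 407.5]
eef_rot: [-2.922, 0.482, -1.819]
wrist_force: [0.2, -0.3, -0.4]
finger_gap: 50.2
finger_force: 0.0
```

Request:
move_arm(moves=[[-0.3,0,0,0],[-0.3,0,0,0]])

```text
clock: 20.35
eef_pos: [276.6, 843.0, 410.3]
eef_rot: [-2.917, 0.516, -1.811]
wrist_force: [-0.7, -0.1, -0.7]
finger_gap: 50.0
finger_force: 0.0
```

Request:
move_arm(moves=[[-0.3,0,0,0],[-0.3,0,0,0]])

```text
clock: 20.55
eef_pos: [277.7, 850.9, 416.1]
eef_rot: [-2.912, 0.551, -1.801]
wrist_force: [0.4, 0.0, 0.1]
finger_gap: 49.8
finger_force: 0.0
```

```bash
python3 -c "
from h import *
go([0,0,0])"
```

```text
at [277.7 850.9 416.1] rot [-2.912  0.551 -1.801] toolz [ 0.338  0.445 -0.83 ] tooly [-0.921  0.338 -0.193] q [ 1.27  0.89  0.24 -0.19  1.45 -1.61] t 20.6
shift to [0, 0, 0] [ 0.9777  0.0483 -0.127 ]
```

Request:
move_arm(moves=[[-0.3,0,0.05,0],[-0.3,0,0.05,0]])

```text
clock: 20.75
eef_pos: [282.6, 862.9, 411.5]
eef_rot: [-2.907, 0.584, -1.792]
wrist_force: [-0.8, -0.1, -0.1]
finger_gap: 50.1
finger_force: 0.0
```

Request:
move_arm(moves=[[-0.3,0,0.05,0],[-0.3,0,0.05,0]])

```text
clock: 20.95
eef_pos: [286.2, 873.3, 409.9]
eef_rot: [-2.902, 0.616, -1.783]
wrist_force: [0.1, 0.7, 0.2]
finger_gap: 49.7
finger_force: 0.0
```

Request:
move_arm(moves=[[-0.3,0,0.05,0],[-0.3,0,0.05,0]])

```text
clock: 21.15
eef_pos: [288.5, 882.0, 412.2]
eef_rot: [-2.896, 0.649, -1.773]
wrist_force: [-0.2, 0.4, 0.3]
finger_gap: 49.8
finger_force: 0.0
```

Request:
move_arm(moves=[[-0.3,0,0.05,0],[-0.3,0,0.05,0]])

```text
clock: 21.35
eef_pos: [289.8, 889.4, 417.3]
eef_rot: [-2.889, 0.682, -1.762]
wrist_force: [0.4, 0.8, 0.3]
finger_gap: 50.3
finger_force: 0.0
```

Request:
move_arm(moves=[[-0.3,0,0.1,0],[-0.3,0,0.1,0]])

```text
clock: 21.55
eef_pos: [294.4, 900.7, 413.1]
eef_rot: [-2.882, 0.714, -1.751]
wrist_force: [-0.1, 0.4, 1.1]
finger_gap: 50.5
finger_force: 0.0
```

Request:
move_arm(moves=[[-0.3,0,0.1,0],[-0.3,0,0.1,0]])

```text
clock: 21.75
eef_pos: [297.9, 910.2, 411.6]
eef_rot: [-2.874, 0.745, -1.74]
wrist_force: [1.0, -0.6, 0.5]
finger_gap: 49.7
finger_force: 0.0
```

Request:
move_arm(moves=[[-0.3,0,0.1,0],[-0.3,0,0.1,0]])

```text
clock: 21.95
eef_pos: [300.1, 918.2, 414.1]
eef_rot: [-2.866, 0.777, -1.727]
wrist_force: [0.3, -0.1, -0.9]
finger_gap: 50.2
finger_force: 0.0
```

Request:
move_arm(moves=[[-0.3,0,0.1,0],[-0.3,0,0.1,0]])

```text
clock: 22.15
eef_pos: [301.1, 924.7, 419.4]
eef_rot: [-2.856, 0.808, -1.715]
wrist_force: [0.5, -0.1, 0.2]
finger_gap: 49.9
finger_force: 0.0
```

Request:
move_arm(moves=[[-0.3,0,0.1,0],[-0.3,0,0.1,0]])

```text
clock: 22.35
eef_pos: [301.3, 930.3, 427.4]
eef_rot: [-2.846, 0.84, -1.701]
wrist_force: [0.4, 0.8, 0.6]
finger_gap: 49.8
finger_force: 0.0
```

Request:
move_arm(moves=[[-0.3,0,0.1,0],[-0.3,0,0.1,0]])

```text
clock: 22.55
eef_pos: [300.6, 934.7, 437.3]
eef_rot: [-2.835, 0.871, -1.686]
wrist_force: [0.4, 0.1, -0.6]
finger_gap: 50.1
finger_force: 0.0
```

```bash
python3 -c "
from h import *
go([0,0,0])"
```

```text
at [300.6 934.7 437.3] rot [-2.835  0.871 -1.686] toolz [ 0.384  0.69  -0.614] tooly [-0.92   0.339 -0.194] q [ 1.27  0.94  0.24 -0.18  1.07 -1.61] t 22.6
shift to [0, 0, 0] [ 0.9547  0.0448 -0.4917]
```

Request:
move_arm(moves=[[-0.3,0,0.15,0],[-0.3,0,0.15,0]])

```text
clock: 22.75
eef_pos: [303.0, 942.1, 438.2]
eef_rot: [-2.823, 0.9, -1.671]
wrist_force: [-0.1, -0.3, 0.1]
finger_gap: 50.1
finger_force: 0.0
```

Request:
move_arm(moves=[[-0.3,0,0.15,0],[-0.3,0,0.15,0]])

```text
clock: 22.95
eef_pos: [304.4, 948.3, 441.3]
eef_rot: [-2.811, 0.928, -1.656]
wrist_force: [0.1, 0.4, 0.3]
finger_gap: 50.2
finger_force: 0.0
```

Request:
move_arm(moves=[[-0.3,0,0.15,0],[-0.3,0,0.15,0]])

```text
clock: 23.15
eef_pos: [304.7, 953.3, 448.1]
eef_rot: [-2.797, 0.957, -1.638]
wrist_force: [-0.3, 0.7, -0.0]
finger_gap: 50.0
finger_force: 0.0
```

Request:
move_arm(moves=[[-0.3,0,0.15,0],[-0.3,0,0.15,0]])

```text
clock: 23.35
eef_pos: [304.1, 957.0, 456.9]
eef_rot: [-2.782, 0.985, -1.62]
wrist_force: [0.1, -0.8, -0.4]
finger_gap: 50.2
finger_force: 0.0
```

Request:
move_arm(moves=[[-0.3,0,0.15,0],[-0.3,0,0.15,0]])

```text
clock: 23.55
eef_pos: [302.7, 959.7, 467.6]
eef_rot: [-2.765, 1.013, -1.6]
wrist_force: [0.6, -0.5, -0.1]
finger_gap: 49.7
finger_force: 0.0
```

Request:
move_arm(moves=[[-0.3,0,0.15,0],[-0.3,0,0.15,0]])

```text
clock: 23.75
eef_pos: [300.6, 961.4, 479.9]
eef_rot: [-2.748, 1.039, -1.58]
wrist_force: [-0.3, -0.8, 0.3]
finger_gap: 50.0
finger_force: 0.0
```

Request:
move_arm(moves=[[-0.3,0,0.2,0],[-0.3,0,0.2,0]])

```text
clock: 23.95
eef_pos: [301.5, 966.2, 483.8]
eef_rot: [-2.728, 1.065, -1.558]
wrist_force: [0.0, -0.6, 0.1]
finger_gap: 49.7
finger_force: 0.0
```

Request:
move_arm(moves=[[-0.3,0,0.2,0],[-0.3,0,0.2,0]])

```text
clock: 24.15
eef_pos: [301.4, 969.8, 490.0]
eef_rot: [-2.708, 1.089, -1.534]
wrist_force: [-0.3, 0.2, -1.3]
finger_gap: 49.9
finger_force: 0.0
```

Request:
move_arm(moves=[[-0.3,0,0.2,0],[-0.3,0,0.2,0]])

```text
clock: 24.35
eef_pos: [300.2, 972.1, 499.2]
eef_rot: [-2.684, 1.114, -1.508]
wrist_force: [0.7, -0.0, 0.7]
finger_gap: 49.6
finger_force: 0.0
```

Request:
move_arm(moves=[[-0.3,0,0.2,0],[-0.3,0,0.2,0]])

```text
clock: 24.55
eef_pos: [298.5, 973.4, 509.9]
eef_rot: [-2.659, 1.138, -1.48]
wrist_force: [0.2, 0.3, 0.4]
finger_gap: 50.1
finger_force: 0.0
```

```bash
python3 -c "
from h import *
go([0,0,0])"
```

```text
at [298.5 973.4 509.9] rot [-2.659  1.138 -1.48 ] toolz [ 0.389  0.843 -0.371] tooly [-0.92   0.339 -0.195] q [ 1.27  0.93  0.24 -0.17  0.79 -1.61] t 24.6
shift to [0, 0, 0] [ 0.858   0.0436 -0.7474]
```

Request:
move_arm(moves=[[-0.3,0,0.25,0],[-0.3,0,0.25,0]])

```text
clock: 24.75
eef_pos: [299.2, 977.5, 513.3]
eef_rot: [-2.631, 1.161, -1.45]
wrist_force: [0.2, -0.5, 0.7]
finger_gap: 50.2
finger_force: 0.0
```

Request:
move_arm(moves=[[-0.3,0,0.25,0],[-0.3,0,0.25,0]])

```text
clock: 24.95
eef_pos: [299.0, 980.4, 518.9]
eef_rot: [-2.602, 1.182, -1.418]
wrist_force: [0.5, 0.2, -0.2]
finger_gap: 49.9
finger_force: 0.0
```

Request:
move_arm(moves=[[-0.3,0,0.25,0],[-0.3,0,0.25,0]])

```text
clock: 25.15
eef_pos: [297.8, 982.0, 527.3]
eef_rot: [-2.568, 1.204, -1.382]
wrist_force: [0.1, -0.2, -1.0]
finger_gap: 50.1
finger_force: 0.0
```

Request:
move_arm(moves=[[-0.3,0,0.25,0],[-0.3,0,0.25,0]])

```text
clock: 25.35
eef_pos: [296.0, 982.8, 537.0]
eef_rot: [-2.532, 1.224, -1.343]
wrist_force: [0.4, -0.4, 0.2]
finger_gap: 50.2
finger_force: 0.0
```

Request:
move_arm(moves=[[-0.3,0,0.25,0],[-0.3,0,0.25,0]])

```text
clock: 25.55
eef_pos: [293.6, 982.7, 547.9]
eef_rot: [-2.492, 1.243, -1.301]
wrist_force: [0.0, -0.6, -1.0]
finger_gap: 49.8
finger_force: 0.0
```

Request:
move_arm(moves=[[-0.3,0,0.25,0],[-0.3,0,0.25,0]])

```text
clock: 25.75
eef_pos: [290.8, 981.9, 560.0]
eef_rot: [-2.448, 1.261, -1.254]
wrist_force: [0.9, 1.4, -1.0]
finger_gap: 49.9
finger_force: 0.0
```

Request:
move_arm(moves=[[-0.3,0,0.3,0],[-0.3,0,0.3,0]])

```text
clock: 25.95
eef_pos: [290.0, 983.6, 566.0]
eef_rot: [-2.4, 1.278, -1.204]
wrist_force: [0.2, -0.3, -0.9]
finger_gap: 50.0
finger_force: 0.0
```

Request:
move_arm(moves=[[-0.3,0,0.3,0],[-0.3,0,0.3,0]])

```text
clock: 26.15
eef_pos: [288.7, 984.2, 573.6]
eef_rot: [-2.348, 1.294, -1.15]
wrist_force: [0.6, -0.3, -0.5]
finger_gap: 49.7
finger_force: 0.0
```

Request:
move_arm(moves=[[-0.3,0,0.3,0],[-0.3,0,0.3,0]])

```text
clock: 26.35
eef_pos: [286.5, 983.9, 583.4]
eef_rot: [-2.288, 1.309, -1.088]
wrist_force: [-1.1, 0.6, -0.9]
finger_gap: 50.0
finger_force: 0.0
```

Request:
move_arm(moves=[[-0.3,0,0.3,0],[-0.3,0,0.3,0]])

```text
clock: 26.55
eef_pos: [283.8, 982.8, 594.1]
eef_rot: [-2.224, 1.323, -1.022]
wrist_force: [-0.6, 0.4, 0.1]
finger_gap: 49.9
finger_force: 0.0
```

```bash
python3 -c "
from h import *
go([0,0,0])"
```

```text
at [283.8 982.8 594.1] rot [-2.224  1.323 -1.022] toolz [ 0.37   0.917 -0.149] tooly [-0.92   0.339 -0.195] q [ 1.28  0.9   0.24 -0.16  0.59 -1.62] t 26.6
shift to [0, 0, 0] [ 0.7453  0.0432 -0.9177]
```

```bash
cat > kin.py <<'E'
from h import *
from scipy.optimize import least_squares
rz=lambda a:R.from_euler('z',a).as_matrix(); ry=lambda a:R.from_euler('y',a).as_matrix()
def rot(q): return rz(q[0])@ry(q[1]+q[2])@rz(q[3])@ry(q[4])@rz(q[5]+np.pi/2)
D=[([-1.19659,.30053,1.52158,0,1.32071,-.06658],[234.57,-497.18,204.86]),
([-1.1757427,1.0262725,.23458885,.00951185,1.67100424,-.04379727],[366.3,-776.7,273.8]),
([-1.17420685,1.12469905,.23559498,.00298705,1.714357,-.04364256],[361.7,-766.8,187.7]),
([.59,.31,1.2,-.21,1.66,1.94],[483,302.5,348.2]),([.71,.4,1.09,-.2,1.7,-1.93],[465.8,377.4,343.6]),
([1.03,.73,.24,-.23,2.26,-1.73],[340.5,551.4,495.4]),([1.27,.89,.24,-.19,1.45,-1.61],[277.7,850.9,416.1]),
([1.27,.94,.24,-.18,1.07,-1.61],[300.6,934.7,437.3]),([1.28,.9,.24,-.16,.59,-1.62],[283.8,982.8,594.1])]
A=[];b=[]
for q,p in D:
    c0=rz(q[0]);s=q[1]+q[2]
    A.append(np.c_[c0[:,0],[0,0,1],c0@[np.sin(q[1]),0,np.cos(q[1])],c0@[np.sin(s),0,np.cos(s)],c0@[np.cos(s),0,-np.sin(s)],rot(q)[:,2]]);b.append(p)
X,res,_,sv=np.linalg.lstsq(np.vstack(A),np.hstack(b),rcond=None)
def fk(q):
    c0=rz(q[0]);s=q[1]+q[2]
    return np.c_[c0[:,0],[0,0,1],c0@[np.sin(q[1]),0,np.cos(q[1])],c0@[np.sin(s),0,np.cos(s)],c0@[np.cos(s),0,-np.sin(s)],rot(q)[:,2]]@X
LO=np.array([-3.03,-.79,.23,-1.04,0,-2.55]);HI=np.array([3.03,2.21,2.52,4.18,3.07,2.55])
def ik(p,Rt,q0):
    f=lambda q:np.r_[(fk(q)-p)/300,R.from_matrix(rot(q).T@Rt).as_rotvec()]
    r=least_squares(f,np.clip(q0,LO+1e-3,HI-1e-3),bounds=(LO,HI)); return r.x,np.linalg.norm(f(r.x))
E
python3 - <<'E'
from kin import *
print(X.round(0),[(fk(q)-p).round(0) for q,p in D])
s=manip.read_state();print((rot(s['joints'])-R.from_euler('xyz',s['eef_rot']).as_matrix()).round(3))
Rm=R.from_euler('xyz',s['eef_rot']).as_matrix()
R1=Rm@rz(.199); tz=Rm[:,2]
q=s['joints']
tcp=np.array([522,114,81.])
for nm,p in dict(pre=tcp-160*tz,gr=tcp,lift=tcp+[0,0,150],tb=np.array([560,-190,260]),cup=np.array([425,-232,60])+19*tz,bowlc=np.array([626,-50,220])+19*tz,coast=np.array([600,-380,60])+19*tz).items():
    for fl in(0,np.pi):
        for q3 in(0,1.5,3):
            qq,e=ik(p,R1@rz(fl),np.r_[np.arctan2(p[1],p[0])-.4,.5,1.3,q3,1.2,0])
            if e<.02: print(nm,fl>0,qq.round(2)); break
        else: print(nm,fl>0,'none',qq.round(2),round(e,3))
E
```

```text
[-18. 204. 435. 462.  53. 249.] [array([-35., -10.,  -1.]), array([-32., -18.,   2.]), array([-31., -21.,   0.]), array([ 21., -27.,   2.]), array([ 24., -21.,   2.]), array([36., -9.,  6.]), array([ 31., -13.,   4.]), array([ 25., -17.,  -3.]), array([ 27., -22., -13.])]
[[-0.  0.  0.]
 [-0.  0. -0.]
 [ 0.  0. -0.]]
pre False [-0.61  0.63  1.92  1.3   1.57  2.15]
pre True [-0.61  0.63  1.92  1.3   1.57 -1.  ]
gr False [-0.26  0.68  1.93  1.6   1.38  2.11]
gr True [-0.26  0.68  1.93  1.6   1.38 -1.03]
lift False [-0.26  0.35  1.94  1.54  1.38  2.44]
lift True [-0.26  0.35  1.94  1.54  1.38 -0.71]
tb False none [-0.73  0.63  1.43  1.28  1.8   2.55] 0.049
tb True [-0.73  0.63  1.41  1.27  1.8  -0.53]
cup False [-0.92  0.86  1.61  1.05  1.77  2.15]
cup True [-0.92  0.86  1.61  1.05  1.77 -0.99]
bowlc False [-0.45  0.64  1.51  1.41  1.54  2.55]
bowlc True [-0.45  0.64  1.51  1.41  1.54 -0.58]
coast False none [-0.86  1.22  0.82  1.21  1.9   2.55] 0.025
coast True [-0.85  1.24  0.79  1.21  1.91 -0.56]
```

```bash
sed -i 's/A.append(np.c_\[c0\[:,0\],/A.append(np.c_[c0[:,0],c0[:,1],/; s/return np.c_\[c0\[:,0\],/return np.c_[c0[:,0],c0[:,1],/' kin.py
cat >> kin.py <<'E'
def path(p0,p1,Rt,q,n=12):
    for k in range(1,n+1):
        p=p0+(np.array(p1)-p0)*k/n; q,e=ik(p,Rt,q)
        if k%3==0 or e>.01: print(p.round(0),q.round(2),round(e,3))
    return q
E
python3 - <<'E'
from kin import *
print(X.round(0),[abs(fk(q)-p).max().round(0) for q,p in D])
s=manip.read_state();Rm=R.from_euler('xyz',s['eef_rot']).as_matrix()
R1=Rm@rz(.199+np.pi); tz=Rm[:,2];tcp=np.array([522,114,81.]);pre=tcp-160*tz; print(pre)
q=s['joints'].copy();q[5]+=3.34
mid=np.array([430,100,420]);
q=path(s['eef_pos'],mid,R1,q); q=path(mid,pre+[0,0,120],R1,q)
print('shifts(after turn)',R1.T@(mid-s['eef_pos'])/1e3, R1.T@(pre+[0,0,120]-mid)/1e3)
E
```

```text
[ -5.  36. 218. 428. 450.  41. 270.] [np.float64(1.0), np.float64(1.0), np.float64(1.0), np.float64(2.0), np.float64(1.0), np.float64(3.0), np.float64(2.0), np.float64(4.0), np.float64(3.0)]
[462.83295929 -32.73235904 104.85112372]
[320. 762. 551.] [1.1  0.27 1.3  0.52 0.17 1.05] 0.0
[357. 541. 507.] [ 0.76 -0.11  1.81  1.48  0.43  0.03] 0.0
[393. 321. 464.] [ 0.12 -0.31  2.06  1.5   1.05 -0.12] 0.0
[430. 100. 420.] [-0.52 -0.11  2.01  1.38  1.65 -0.34] 0.0
[438.  67. 371.] [-0.59  0.    2.03  1.35  1.69 -0.48] 0.0
[446.  34. 322.] [-0.64  0.13  2.02  1.3   1.7  -0.61] 0.0
[455.   0. 274.] [-0.69  0.27  1.99  1.26  1.71 -0.73] 0.0
[463. -33. 225.] [-0.74  0.41  1.94  1.21  1.71 -0.83] 0.0
shifts(after turn) [-0.28572675  0.46600994 -0.72959916] [-0.20942343  0.08025936 -0.08049364]
```

Request:
move_arm(moves=[[0,0,-0.01,0.14],[0,0,-0.02,0.28],[0,0,-0.03,0.42],[0,0,-0.04,0.56],[0,0,-0.05,0.7],[0,0,-0.06,0.84],[0,0,-0.07,0.98],[0,0,-0.08,1.12],[0,0,-0.09,1.26],[0,0,-0.1,1.4],[0,0,-0.11,1.54],[0,0,-0.12,1.68]])

```text
clock: 27.75
eef_pos: [239.1, 872.1, 612.6]
eef_rot: [1.721, 0.082, 2.771]
wrist_force: [-0.4, -0.3, -0.3]
finger_gap: 50.2
finger_force: 0.0
```

Request:
move_arm(moves=[[0,0,0,0.14],[0,0,0,0.28],[0,0,0,0.42],[0,0,0,0.56],[0,0,0,0.7],[0,0,0,0.84],[0,0,0,0.98],[0,0,0,1.12],[0,0,0,1.26],[0,0,0,1.4],[0,0,0,1.54],[0,0,0,1.66]])

```text
clock: 28.95
eef_pos: [239.3, 872.5, 612.5]
eef_rot: [-3.103, -1.421, 1.148]
wrist_force: [0.1, -0.3, 0.0]
finger_gap: 50.2
finger_force: 0.0
```

```bash
python3 - <<'E'
from kin import *
go([430,100,420]); s=manip.read_state();Rm=R.from_euler('xyz',s['eef_rot']).as_matrix()
path(s['eef_pos'],[430,100,420],Rm,s['joints'])
E
```

```text
at [239.3 872.5 612.5] rot [-3.103 -1.421  1.148] toolz [ 0.37   0.917 -0.149] tooly [ 0.927 -0.375 -0.006] q [ 1.29  0.47  0.89 -0.29  0.38  1.86] t 28.9
shift to [430, 100, 420] [-0.2839  0.4676 -0.6091]
[287. 679. 564.] [1.08 0.05 1.52 0.6  0.18 0.97] 0.0
[335. 486. 516.] [ 0.68 -0.26  1.9   1.4   0.51  0.12] 0.0
[382. 293. 468.] [ 0.03 -0.36  2.09  1.48  1.14 -0.1 ] 0.0
[430. 100. 420.] [-0.52 -0.11  2.01  1.38  1.65 -0.34] 0.0
```

Request:
move_arm(moves=[[-0.006,0.01,-0.012,0],[-0.016,0.026,-0.034,0],[-0.026,0.043,-0.056,0],[-0.038,0.062,-0.081,0],[-0.05,0.082,-0.107,0],[-0.062,0.102,-0.133,0],[-0.074,0.122,-0.159,0],[-0.086,0.142,-0.185,0],[-0.098,0.161,-0.21,0],[-0.11,0.181,-0.236,0],[-0.122,0.201,-0.262,0],[-0.134,0.221,-0.288,0]])

```text
clock: 30.15
eef_pos: [330.0, 505.7, 523.1]
eef_rot: [3.139, -1.423, 1.19]
wrist_force: [-0.4, -0.4, 0.3]
finger_gap: 50.1
finger_force: 0.0
```

Request:
move_arm(moves=[[-0.012,0.02,-0.026,0],[-0.024,0.04,-0.052,0],[-0.036,0.06,-0.078,0],[-0.048,0.08,-0.104,0],[-0.06,0.1,-0.13,0],[-0.072,0.12,-0.156,0],[-0.084,0.14,-0.182,0],[-0.096,0.16,-0.208,0],[-0.108,0.18,-0.234,0],[-0.12,0.2,-0.26,0],[-0.132,0.22,-0.286,0],[-0.142,0.235,-0.306,0]])

```text
clock: 31.35
eef_pos: [427.2, 117.4, 427.9]
eef_rot: [3.137, -1.421, 1.191]
wrist_force: [-0.5, 0.5, -0.2]
finger_gap: 50.3
finger_force: 0.0
```

```bash
python3 - <<'E'
from kin import *
import pickle
s=manip.read_state();Rm=R.from_euler('xyz',s['eef_rot']).as_matrix();tz=Rm[:,2]
tcp=np.array([522,114,81.]);pre=tcp-160*tz
go(pre+[0,0,120]); path(s['eef_pos'],pre+[0,0,120],Rm,s['joints'],6)
# handle end points from the first pictures
for n in('top','side'):
    c=pickle.load(open(f'pics/{n}0.pkl','rb'));P=cloud(c);hsv=cv2.cvtColor(c['frame'],cv2.COLOR_BGR2HSV)
    m=(P[...,2]>88)&(P[...,2]<99)&(hsv[...,2]<70)&(P[...,1]<150)&(P[...,1]>30)&(P[...,0]>470)&(P[...,0]<560)
    r=cv2.minAreaRect(P[m][:,:2].astype(np.float32));print(n,m.sum(),r)
E
```

```text
at [427.2 117.4 427.9] rot [ 3.137 -1.421  1.191] toolz [ 0.371  0.916 -0.15 ] tooly [ 0.927 -0.375  0.001] q [-0.48 -0.15  2.03  1.4   1.62 -0.31] t 31.4
shift to [462.63877927 -32.63868661 224.94454142] [-0.2196  0.089  -0.094 ]
[445.  42. 326.] [-0.63  0.11  2.03  1.31  1.69 -0.6 ] 0.0
[463. -33. 225.] [-0.74  0.41  1.94  1.21  1.71 -0.83] 0.0
top 186 ((511.2908020019531, 89.78543090820312), (91.63062286376953, 15.489261627197266), 63.32135772705078)
side 276 ((511.03668212890625, 91.46102905273438), (92.4057388305664, 17.560989379882812), 61.926048278808594)
```

Request:
move_arm(moves=[[-0.03,0.012,-0.013,0],[-0.07,0.028,-0.03,0],[-0.11,0.045,-0.047,0],[-0.15,0.061,-0.064,0],[-0.19,0.077,-0.081,0],[-0.22,0.089,-0.094,0],[-0.22,0.089,-0.094,0]])

```text
clock: 32.05
eef_pos: [462.6, -32.3, 221.8]
eef_rot: [-3.11, -1.422, 1.154]
wrist_force: [-0.6, -0.0, -0.3]
finger_gap: 50.1
finger_force: 0.0
```

```bash
python3 - <<'E'
from kin import *
s=manip.read_state();Rm=R.from_euler('xyz',s['eef_rot']).as_matrix();tz=Rm[:,2]
tcp=np.array([514.5,97.2,83])+19*tz
go(tcp-120*tz); d=go(tcp)
c=snap('side'); print(blobs(c,(100,120,30),(125,255,160),60,100,roi=(380,150,450,230))[0])
E
```

```text
at [462.6 -32.3 221.8] rot [-3.11  -1.422  1.154] toolz [ 0.371  0.917 -0.149] tooly [ 0.927 -0.376 -0.005] q [-0.74  0.42  1.95  1.21  1.71 -0.84] t 32.0
shift to [477.02775485   4.61640421  98.00362066] [-1.166e-01  1.000e-04  5.760e-02]
at [462.6 -32.3 221.8] rot [-3.11  -1.422  1.154] toolz [ 0.371  0.917 -0.149] tooly [ 0.927 -0.376 -0.005] q [-0.74  0.42  1.95  1.21  1.71 -0.84] t 32.0
shift to [521.54923424 114.61671604  80.17753671] [-1.166e-01  1.000e-04  1.776e-01]
[(array([422.5, 188.2]), 717, array([ 413., -220.,   60.]))]
```

Request:
move_arm(moves=[[-0.02,0,0.005,0],[-0.05,0,0.015,0],[-0.08,0,0.025,0],[-0.105,0,0.035,0],[-0.117,0,0.055,0],[-0.117,0,0.085,0],[-0.117,0,0.115,0],[-0.117,0,0.14,0],[-0.117,0,0.16,0],[-0.117,0,0.175,0],[-0.117,0,0.178,0],[-0.117,0,0.178,0]])

```text
clock: 33.3
eef_pos: [521.8, 116.7, 83.6]
eef_rot: [3.127, -1.421, 1.203]
wrist_force: [-0.8, 1.1, 2.8]
finger_gap: 50.5
finger_force: 0.0
```

Request:
move_arm(moves=[[0,0,0,0],[0,0,0,0],[0,0,0,0],[0,0,0,0],[0,0,0,0],[0,0,0,0],[0,0,0,0]], jaw=0.0, squeeze=20)

```text
clock: 34.0
eef_pos: [522.0, 115.5, 83.3]
eef_rot: [3.131, -1.422, 1.198]
wrist_force: [-0.4, 3.2, 8.5]
finger_gap: 16.3
finger_force: 20.0
```

```bash
python3 - <<'E'
from kin import *
c=snap('side','g1.png')
E
```

```text
(no output)
```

View pics/g1.png

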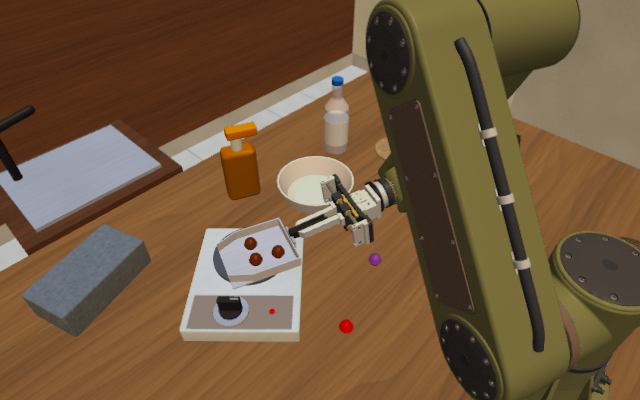

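Request:
move_arm(moves=[[0,0,0,0],[0,0,0,0],[0.01,0,-0.002,0],[0.03,0,-0.005,0],[0.06,0,-0.01,0],[0.09,0,-0.014,0],[0.12,0,-0.018,0],[0.145,0,-0.022,0],[0.15,0,-0.023,0],[0.15,0,-0.023,0]], jaw=0.0, squeeze=60)

```text
clock: 35.05
eef_pos: [521.5, 115.5, 234.2]
eef_rot: [3.134, -1.42, 1.194]
wrist_force: [0.1, -0.2, -3.3]
finger_gap: 15.4
finger_force: 60.0
```

```bash
python3 - <<'E'
from kin import *
import pickle
c=pickle.load(open('pics/top0.pkl','rb'));P=cloud(c)
for nm,(x0,y0,x1,y1) in dict(cleaner=(255,85,300,135),water=(375,95,415,148)).items():
    q=P[y0:y1,x0:x1].reshape(-1,3);q=q[(q[:,2]>60)&(q[:,2]<260)];print(nm,q.min(0).round(),q.max(0).round())
s=manip.read_state();Rm=R.from_euler('xyz',s['eef_rot']).as_matrix();tz=Rm[:,2]
tcp=np.array([619.5,-159.5,s['eef_pos'][2]+3])+19*tz
d=go(tcp);q=path(s['eef_pos'],tcp,Rm,s['joints'],9)
for a in(1,2,2.8): print(ik(tcp,Rm@rz(a),q+np.r_[0,0,0,0,0,a]))
c=snap('side','g2.png')
E
```

```text
cleaner [745.  13.  60.] [803. 108. 212.]
water [ 703. -289.   60.] [ 773. -221.  235.]
at [521.5 115.5 234.2] rot [ 3.134 -1.42   1.194] toolz [ 0.371  0.917 -0.15 ] tooly [ 0.927 -0.375  0.001] q [-0.39  0.36  1.99  1.46  1.47 -0.77] t 35.0
shift to [ 626.54347594 -142.086418    234.29563193] [-0.03    0.1939 -0.1971]
[557.  30. 234.] [-0.52  0.47  1.81  1.37  1.57 -0.72] 0.0
[592. -56. 234.] [-0.62  0.6   1.6   1.31  1.67 -0.66] 0.0
[ 627. -142.  234.] [-0.69  0.74  1.35  1.28  1.76 -0.57] 0.0
(array([-0.69320844,  0.73991292,  1.35104755,  1.28203714,  1.75793601,
        0.42790481]), np.float64(1.15689800628905e-14))
(array([-0.69320844,  0.73991292,  1.35104755,  1.28203714,  1.75793601,
        1.42790481]), np.float64(1.1573944541959028e-14))
(array([-0.69320844,  0.73991292,  1.35104755,  1.28203714,  1.75793601,
        2.22790481]), np.float64(1.1512828317942113e-14))
```

View pics/g2.png

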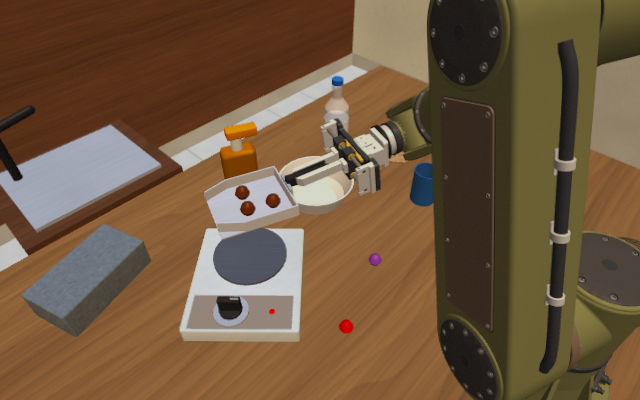

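Request:
move_arm(moves=[[-0.001,0.006,-0.008,0],[-0.004,0.018,-0.024,0],[-0.007,0.034,-0.046,0],[-0.011,0.052,-0.071,0],[-0.015,0.07,-0.096,0],[-0.019,0.088,-0.121,0],[-0.022,0.106,-0.146,0],[-0.026,0.123,-0.168,0],[-0.029,0.136,-0.186,0],[-0.03,0.143,-0.196,0],[-0.03,0.144,-0.197,0],[-0.03,0.144,-0.197,0]])

```text
clock: 36.3
eef_pos: [580.4, -122.5, 233.0]
eef_rot: [-3.132, -1.421, 1.178]
wrist_force: [-0.0, 1.2, -1.9]
finger_gap: 15.6
finger_force: 60.0
```

Request:
move_arm(moves=[[0,0,0,0.1],[0,0,0,0.22],[0,0,0,0.35],[0,0,0,0.48],[0,0,0,0.6],[0,0,0,0.7],[0,0.004,0,0.8],[0,0.01,0,0.9],[0,0.016,0,1.0],[0,0.022,0,1.1],[0,0.028,0,1.2],[0,0.03,0,1.2]])

```text
clock: 37.5
eef_pos: [608.5, -133.0, 233.6]
eef_rot: [-1.732, -0.364, -0.325]
wrist_force: [-0.5, 0.2, -2.1]
finger_gap: 16.1
finger_force: 60.0
```

```bash
python3 - <<'E'
from kin import *
s=manip.read_state();Rm=R.from_euler('xyz',s['eef_rot']).as_matrix();tz=Rm[:,2]
go(np.array([619.5,-159.5,210])+19*tz)
c=snap('side','g3.png')
E
```

```text
at [ 608.5 -133.   233.6] rot [-1.732 -0.364 -0.325] toolz [ 0.369  0.917 -0.15 ] tooly [ 0.282 -0.264 -0.922] q [-0.7   0.71  1.42  1.27  1.76  0.6 ] t 37.5
shift to [ 626.50712474 -142.0695032   207.15782053] [0.0092 0.0319 0.0023]
```

View pics/g3.png

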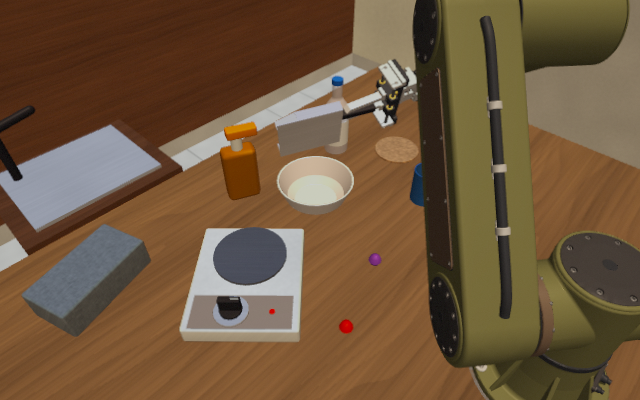

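```bash
python3 - <<'E'
from kin import *
c=snap('top'); cv2.imwrite('pics/t3.png',cv2.resize(c['frame'][100:260,200:450],None,fx=3,fy=3))
E
```

```text
(no output)
```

View pics/t3.png

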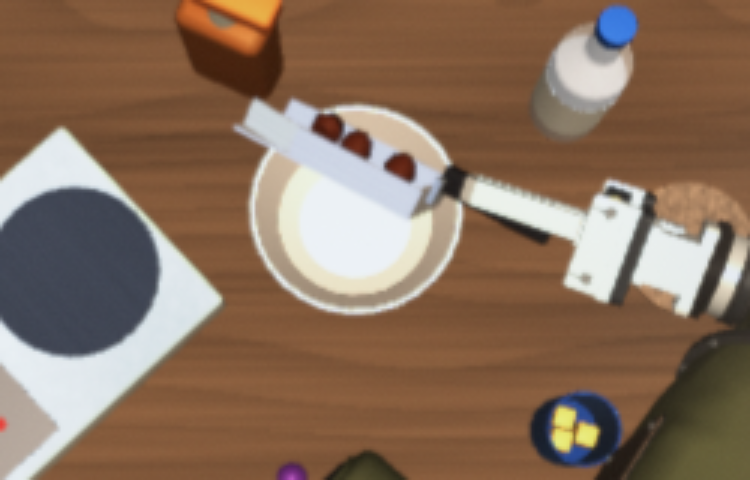

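```bash
python3 - <<'E'
from kin import *
s=manip.read_state();Rm=R.from_euler('xyz',s['eef_rot']).as_matrix();tz=Rm[:,2]; G=s['eef_pos']-19*tz
c=snap('top'); P=cloud(c)
h=np.array([.371,.917,0])/.989;n=np.array([.927,-.375,0]); B=np.array([626,-50.5,0])
for u,v in[(309,142),(319,148),(334,156)]:
    p=np.median(P[v-1:v+2,u-1:u+2].reshape(-1,3),0); print(p.round(),'relG n',((p-G)@n).round(),'h',((p-G)@h).round(),'relBowl n',((p-B)@n).round(),'h',((p-B)@h).round())
E
```

```text
[670. -25. 188.] relG n 16.0 h 142.0 relBowl n 31.0 h 40.0
[655. -50. 186.] relG n 12.0 h 114.0 relBowl n 27.0 h 11.0
[634. -87. 190.] relG n 6.0 h 72.0 relBowl n 21.0 h -31.0
```

Request:
move_arm(moves=[[0.002,0.006,0,0.1],[0.004,0.012,0,0.2],[0.006,0.018,0,0.3],[0.008,0.024,0,0.4],[0.01,0.03,0,0.5],[0.01,0.03,0,0.6],[0.01,0.03,0,0.68],[0.01,0.03,0,0.76],[0.01,0.03,0,0.84],[0.01,0.03,0,0.92],[0.01,0.03,0,1.0],[0.01,0.03,0,1.06]])

```text
clock: 38.85
eef_pos: [625.5, -144.7, 209.7]
eef_rot: [-1.764, 0.681, -0.506]
wrist_force: [-0.2, 0.6, -1.3]
finger_gap: 16.2
finger_force: 60.0
```

Request:
move_arm(moves=[[0,0,0,0.06],[0,0,0,0.12],[0,0,0,0.18],[0,0,0,0.24],[0,0,0,0.3],[0,0,0,0.36],[0,0,0,0.42],[0,0,0,0.48],[0,0,0,0.54],[0,0,0,0.54],[0,0,0,0.54],[0,0,0,0.54]])

```text
clock: 40.05
eef_pos: [625.7, -144.9, 209.7]
eef_rot: [-1.993, 1.197, -0.78]
wrist_force: [-0.3, 0.1, -2.2]
finger_gap: 15.8
finger_force: 60.0
```

```bash
python3 - <<'E'
from kin import *
go([0,0,0])
c=snap('side'); a=c['frame'][60:300,150:480]; t=snap('top')['frame'][100:260,230:450]
cv2.imwrite('pics/g4.png',np.hstack([cv2.resize(a,(495,360)),cv2.resize(t,None,fx=1.35,fy=2.25)])); 
E
```

```text
at [ 625.7 -144.9  209.7] rot [-1.993  1.197 -0.78 ] toolz [ 0.37   0.917 -0.15 ] tooly [-0.892  0.306 -0.333] q [-0.7   0.78  1.35  1.27  1.75  2.19] t 40.0
shift to [0, 0, 0] [-0.0044  0.6723 -0.0673]
```

View pics/g4.png

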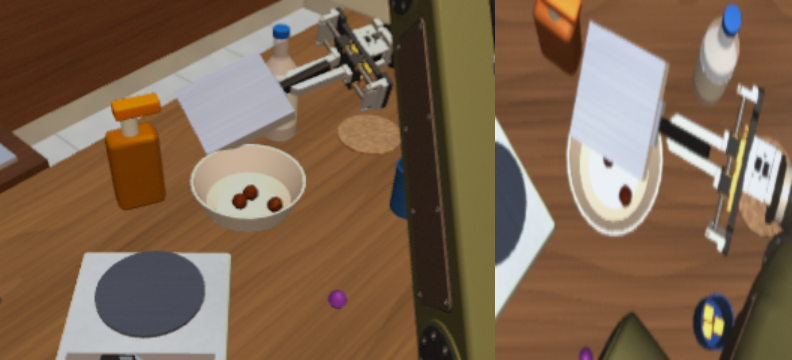

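```bash
python3 - <<'E'
from kin import *
go([585,-124,235])
for n in('top','side'):
    c=snap(n);P=cloud(c);hsv=cv2.cvtColor(c['frame'],cv2.COLOR_BGR2HSV)
    m=((abs(P[...,2]-50)<6)&(hsv[...,2]<110)&(P[...,0]>480)&(P[...,1]<300)&(P[...,1]>100)).astype(np.uint8)
    nl,l,s,ce=cv2.connectedComponentsWithStats(m);i=1+s[1:,4].argmax();pts=P[l==i][:,:2].astype(np.float32)
    print(n,s[i,4],pts.mean(0),cv2.minEnclosingCircle(pts))
    print([b for b in blobs(c,(100,120,30),(125,255,255),95,100)[0]])
E
```

```text
at [ 625.8 -144.9  209.7] rot [-1.994  1.198 -0.781] toolz [ 0.37   0.917 -0.15 ] tooly [-0.892  0.306 -0.332] q [-0.7   0.78  1.35  1.27  1.75  2.19] t 40.1
shift to [585, -124, 235] [-0.0395  0.0343  0.0003]
top 2420 [572.9404  212.86774] ((573.2774047851562, 212.92584228515625), 78.63397216796875)
[(array([405. , 108.5]), 145, array([ 789., -288.,   95.]))]
side 3287 [568.76355 216.0594 ] ((572.1968994140625, 212.17449951171875), 81.03759765625)
[(array([415.5, 188.4]), 251, array([ 407., -171.,   95.]))]
```

Request:
move_arm(moves=[[-0.005,0.004,0,0],[-0.015,0.013,0,0],[-0.026,0.022,0,0],[-0.035,0.03,0,0],[-0.04,0.034,0,0],[-0.04,0.034,0,-0.1],[-0.04,0.034,0,-0.24],[-0.04,0.034,0,-0.38],[-0.04,0.034,0,-0.52],[-0.04,0.034,0,-0.66],[-0.04,0.034,0,-0.8],[-0.04,0.034,0,-0.94]])

```text
clock: 41.45
eef_pos: [585.1, -124.3, 235.7]
eef_rot: [-1.727, 0.28, -0.427]
wrist_force: [-0.3, 0.0, -1.2]
finger_gap: 16.1
finger_force: 60.0
```

Request:
move_arm(moves=[[0,0,0,-0.14],[0,0,0,-0.28],[0,0,0,-0.42],[0,0,0,-0.56],[0,0,0,-0.7],[0,0,0,-0.84],[0,0,0,-0.98],[0,0,0,-1.12],[0,0,0,-1.26],[0,0,0,-1.4],[0,0,0,-1.54],[0,0,0,-1.68]])

```text
clock: 42.65
eef_pos: [585.1, -124.3, 235.7]
eef_rot: [-2.289, -1.341, 0.321]
wrist_force: [-0.1, 0.2, -1.2]
finger_gap: 16.3
finger_force: 60.0
```

Request:
move_arm(moves=[[0,0,0,-0.1],[0,0,0,-0.18],[0,0,0,-0.18]])

```text
clock: 42.95
eef_pos: [585.1, -124.3, 235.7]
eef_rot: [3.133, -1.421, 1.196]
wrist_force: [0.4, -0.2, -1.7]
finger_gap: 15.8
finger_force: 60.0
```

```bash
python3 - <<'E'
from kin import *
go([528,129,160]);go([528,129,84]); 
E
```

```text
at [ 585.1 -124.3  235.7] rot [ 3.133 -1.421  1.196] toolz [ 0.37   0.917 -0.15 ] tooly [ 0.927 -0.374  0.001] q [-0.71  0.66  1.5   1.26  1.76 -0.64] t 43.0
shift to [528, 129, 160] [-0.0427 -0.1478  0.2225]
at [ 585.1 -124.3  235.7] rot [ 3.133 -1.421  1.196] toolz [ 0.37   0.917 -0.15 ] tooly [ 0.927 -0.374  0.001] q [-0.71  0.66  1.5   1.26  1.76 -0.64] t 43.0
shift to [528, 129, 84] [-0.1178 -0.1479  0.2338]
```

Request:
move_arm(moves=[[-0.001,-0.008,0.012,0],[-0.003,-0.025,0.037,0],[-0.007,-0.042,0.063,0],[-0.012,-0.06,0.09,0],[-0.017,-0.078,0.117,0],[-0.022,-0.096,0.144,0],[-0.028,-0.113,0.17,0],[-0.034,-0.13,0.195,0],[-0.04,-0.142,0.213,0],[-0.043,-0.148,0.222,0],[-0.043,-0.148,0.223,0],[-0.043,-0.148,0.223,0]])

```text
clock: 44.15
eef_pos: [528.5, 129.1, 160.2]
eef_rot: [-3.14, -1.421, 1.185]
wrist_force: [-0.4, 0.3, -1.6]
finger_gap: 15.8
finger_force: 60.0
```

Request:
move_arm(moves=[[-0.015,0,0.002,0],[-0.03,0,0.004,0],[-0.045,0,0.007,0],[-0.057,0,0.009,0],[-0.065,0,0.01,0],[-0.07,0,0.011,0],[-0.072,0,0.011,0],[-0.072,0,0.011,0]])

```text
clock: 44.95
eef_pos: [528.1, 129.6, 87.1]
eef_rot: [-3.141, -1.421, 1.186]
wrist_force: [0.3, 0.2, -1.2]
finger_gap: 15.7
finger_force: 60.0
```

```bash
python3 - <<'E'
from kin import *
go([528,129,83])
c=snap('side');P=cloud(c);hsv=cv2.cvtColor(c['frame'],cv2.COLOR_BGR2HSV)
m=(P[...,2]>48)&(P[...,2]<62)&(hsv[...,1]<60)&(hsv[...,2]>120)&(np.hypot(P[...,0]-573,P[...,1]-213)<75)
q=P[m];A=np.c_[q[:,:2]-[573,213],np.ones(len(q))];k=np.linalg.lstsq(A,q[:,2],rcond=None)[0];print(len(q),k,np.std(q[:,2]-A@k))
E
```

```text
at [528.1 129.6  87.1] rot [-3.141 -1.421  1.186] toolz [ 0.37   0.917 -0.15 ] tooly [ 0.927 -0.374 -0.   ] q [-0.35  0.7   1.96  1.53  1.42 -1.09] t 45.0
shift to [528, 129, 83] [-0.0041  0.0001  0.0001]
2316 [-2.87319661e-04 -3.51380940e-03  5.85144422e+01] 1.2737334933352475
```

Request:
move_arm(moves=[[-0.002,0,0,0],[-0.003,0,0,0],[-0.004,0,0,0],[-0.004,0,0,0]])

```text
clock: 45.4
eef_pos: [527.9, 129.1, 83.4]
eef_rot: [3.137, -1.421, 1.192]
wrist_force: [-1.2, -0.1, 3.6]
finger_gap: 15.4
finger_force: 60.0
```

Request:
move_arm(moves=[[0,0,0,0],[0,0,0,0],[0,0,0,0],[0,0,0,0],[0,0,0,0]], jaw=0.05)

```text
clock: 45.9
eef_pos: [527.9, 129.1, 83.3]
eef_rot: [3.138, -1.421, 1.191]
wrist_force: [-1.3, 0.3, 5.4]
finger_gap: 49.3
finger_force: 0.0
```

Request:
move_arm(moves=[[0,0,-0.015,0],[0,0,-0.04,0],[0,0,-0.07,0],[0,0,-0.1,0],[0,0,-0.13,0],[0.02,0,-0.15,0],[0.05,0,-0.17,0],[0.08,0,-0.18,0],[0.11,0,-0.19,0],[0.12,0,-0.19,0]], jaw=0.094)

```text
clock: 46.9
eef_pos: [464.4, -29.2, 232.2]
eef_rot: [3.122, -1.419, 1.205]
wrist_force: [0.2, -0.2, -0.5]
finger_gap: 94.1
finger_force: 0.0
```

```bash
cat > meas.py <<'E'
from kin import *
def tray():
    c=snap('side');P=cloud(c);hsv=cv2.cvtColor(c['frame'],cv2.COLOR_BGR2HSV)
    m=(P[...,2]>50)&(P[...,2]<62)&(hsv[...,1]<60)&(hsv[...,2]>120)&(np.hypot(P[...,0]-573,P[...,1]-213)<75)
    q=P[m];A=np.c_[q[:,:2]-[573,213],np.ones(len(q))];k=np.linalg.lstsq(A,q[:,2],rcond=None)[0];print('tray floor',len(q),k.round(4))
    m=(P[...,2]>88)&(P[...,2]<99)&(hsv[...,2]<70)&(P[...,1]<160)&(P[...,1]>30)&(P[...,0]>470)&(P[...,0]<570)
    r=cv2.minAreaRect(P[m][:,:2].astype(np.float32));print('handle',m.sum(),r)
def cup(n,roi,z0=86,z1=104):
    c=snap(n);P=cloud(c);x0,y0,x1,y1=roi;q=P[y0:y1,x0:x1].reshape(-1,3);q=q[(q[:,2]>z0)&(q[:,2]<z1)]
    if len(q)>5: print(n,'cup',len(q),cv2.minEnclosingCircle(q[:,:2].astype(np.float32)),q[:,2].max())
E
python3 - <<'E'
from meas import *
tray(); cup('top',(365,225,410,265)); cup('side',(395,155,445,215)); go([0,0,0])
E
```

```text
tray floor 2336 [ 7.00000e-04 -2.00000e-03  5.49444e+01]
handle 273 ((515.6281127929688, 104.47473907470703), (92.09233856201172, 16.894882202148438), 68.85424041748047)
top cup 61 ((429.4747009277344, -246.36297607421875), 32.04672622680664) 101.68665075709487
side cup 113 ((424.90277099609375, -240.65203857421875), 31.751310348510742) 99.65868373109811
at [464.2 -28.1 229.5] rot [-3.14  -1.42   1.186] toolz [ 0.37   0.917 -0.15 ] tooly [ 0.927 -0.374 -0.   ] q [-0.73  0.4   1.95  1.22  1.71 -0.82] t 47.0
shift to [0, 0, 0] [-0.2492 -0.4409 -0.1115]
```

```bash
python3 - <<'E'
from kin import *
s=manip.read_state();Rm=R.from_euler('xyz',s['eef_rot']).as_matrix()
go([375,-370,230]);q=path(s['eef_pos'],[375,-370,230],Rm,s['joints'],6);q=path(np.array([375,-370,230]),[375,-370,79],Rm,q,6);q=path(np.array([375,-370,79]),[434,-226,59],Rm,q,6)
E
```

```text
at [464.2 -28.1 229.5] rot [-3.14  -1.42   1.186] toolz [ 0.37   0.917 -0.15 ] tooly [ 0.927 -0.374 -0.   ] q [-0.73  0.4   1.95  1.22  1.71 -0.82] t 47.0
shift to [375, -370, 230] [-0.0521  0.0452 -0.3465]
[ 420. -199.  230.] [-1.02  0.56  1.69  1.03  1.94 -0.82] 0.0
[ 375. -370.  230.] [-1.21  0.79  1.28  0.96  2.17 -0.76] 0.0
[ 375. -370.  154.] [-1.21  0.9   1.28  0.9   2.11 -0.86] 0.0
[ 375. -370.   79.] [-1.21  1.02  1.26  0.86  2.04 -0.95] 0.0
[ 404. -298.   69.] [-1.12  0.96  1.43  0.9   1.93 -1.  ] 0.0
[ 434. -226.   59.] [-1.02  0.91  1.57  0.96  1.82 -1.04] 0.0
```

Request:
move_arm(moves=[[-0.002,0.002,-0.015,0],[-0.007,0.006,-0.045,0],[-0.012,0.01,-0.08,0],[-0.018,0.015,-0.117,0],[-0.023,0.02,-0.154,0],[-0.029,0.025,-0.191,0],[-0.034,0.03,-0.228,0],[-0.04,0.035,-0.265,0],[-0.045,0.039,-0.3,0],[-0.05,0.043,-0.33,0],[-0.052,0.045,-0.346,0],[-0.052,0.045,-0.346,0]])

```text
clock: 48.25
eef_pos: [373.9, -371.5, 228.4]
eef_rot: [-3.128, -1.422, 1.172]
wrist_force: [0.3, 0.9, 0.3]
finger_gap: 94.1
finger_force: 0.0
```

```bash
python3 - <<'E'
from meas import *
cup('top',(360,215,415,270)); cup('side',(390,150,450,220))
c=snap('top'); print([b for b in blobs(c,(20,120,120),(35,255,255),40,5,roi=(350,200,430,280))[0]])
a=c['frame'][130:290,270:470]; b=snap('side')['frame'][130:290,270:470]
cv2.imwrite('pics/c1.png',np.hstack([cv2.resize(i,(400,320)) for i in(a,b)]))
E
```

```text
top cup 112 ((424.056640625, -247.06077575683594), 33.23949432373047) 98.39623274168571
side cup 219 ((424.9286193847656, -247.59066772460938), 35.31885528564453) 100.58581833921755
[(array([390.5, 242.9]), 127, array([ 425., -248.,   40.]))]
```

View pics/c1.png

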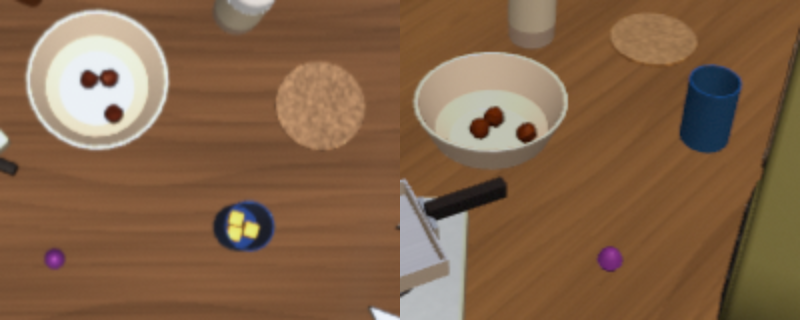

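```bash
python3 - <<'E'
from kin import *
s=manip.read_state();tz=R.from_euler('xyz',s['eef_rot']).as_matrix()[:,2]
t=np.array([424.5,-247.3,62])+19*tz; go(t-125*tz); go(t)
E
```

```text
at [ 375.2 -369.   229.9] rot [-3.134 -1.422  1.18 ] toolz [ 0.369  0.917 -0.149] tooly [ 0.928 -0.374 -0.001] q [-1.21  0.79  1.28  0.95  2.17 -0.76] t 48.5
shift to [ 385.3629483  -344.54174496   77.75862374] [-0.1465  0.0005  0.0488]
at [ 375.2 -369.   229.9] rot [-3.134 -1.422  1.18 ] toolz [ 0.369  0.917 -0.149] tooly [ 0.928 -0.374 -0.001] q [-1.21  0.79  1.28  0.95  2.17 -0.76] t 48.5
shift to [ 431.51513191 -229.8698759    59.17534103] [-0.1465  0.0005  0.1738]
```

Request:
move_arm(moves=[[-0.02,0,0.005,0],[-0.05,0,0.015,0],[-0.08,0,0.03,0],[-0.11,0,0.04,0],[-0.135,0,0.047,0],[-0.1465,0,0.05,0],[-0.1465,0,0.07,0],[-0.1465,0,0.095,0],[-0.1465,0,0.12,0],[-0.1465,0,0.145,0],[-0.1465,0,0.165,0],[-0.1465,0,0.174,0]])

```text
clock: 49.65
eef_pos: [431.7, -229.0, 60.1]
eef_rot: [-3.141, -1.421, 1.189]
wrist_force: [-0.1, -0.1, 0.1]
finger_gap: 94.3
finger_force: 0.0
```

Request:
move_arm(moves=[[0,0,0,0],[0,0,0,0],[0,0,0,0],[0,0,0,0],[0,0,0,0],[0,0,0,0],[0,0,0,0],[0,0,0,0]], jaw=0.0, squeeze=30)

```text
clock: 50.45
eef_pos: [431.2, -230.8, 59.8]
eef_rot: [3.139, -1.421, 1.189]
wrist_force: [-1.2, -4.2, 5.2]
finger_gap: 64.7
finger_force: 30.0
```

Request:
move_arm(moves=[[0.01,0,-0.001,0],[0.03,0,-0.004,0],[0.06,0,-0.009,0],[0.09,0,-0.014,0],[0.12,0,-0.018,0],[0.13,0,-0.02,0],[0.13,0,-0.02,0]])

```text
clock: 51.15
eef_pos: [431.1, -230.8, 191.7]
eef_rot: [3.133, -1.419, 1.196]
wrist_force: [0.2, 0.2, -3.0]
finger_gap: 65.0
finger_force: 30.0
```

```bash
python3 - <<'E'
from kin import *
s=manip.read_state();Rm=R.from_euler('xyz',s['eef_rot']).as_matrix();tz=Rm[:,2];n=Rm[:,1]
G=np.array([626,-50.5,180])-25*n-5*np.array([.371,.917,0]); t=G+19*tz; go(t)
q=path(s['eef_pos'],t,Rm,s['joints'],6); print(q)
E
```

```text
at [ 431.1 -230.8  191.7] rot [ 3.133 -1.419  1.196] toolz [ 0.37   0.917 -0.151] tooly [ 0.927 -0.374  0.001] q [-1.03  0.68  1.6   1.01  1.94 -0.86] t 51.1
shift to [607.98644836 -28.31840409 177.0930166 ] [0.0239 0.0882 0.2533]
[ 520. -130.  184.] [-0.8   0.66  1.65  1.17  1.77 -0.81] 0.0
[608. -28. 177.] [-0.56  0.69  1.61  1.34  1.6  -0.75] 0.0
[-0.56098188  0.69117314  1.60675749  1.33958602  1.60059878 -0.74543158]
```

Request:
move_arm(moves=[[0.001,0.004,0.01,0],[0.002,0.01,0.03,0],[0.005,0.019,0.055,0],[0.007,0.029,0.083,0],[0.009,0.039,0.112,0],[0.01,0.049,0.14,0],[0.011,0.059,0.168,0],[0.011,0.068,0.196,0],[0.01,0.077,0.222,0],[0.01,0.084,0.243,0],[0.009,0.088,0.253,0],[0.009,0.088,0.253,0]])

```text
clock: 52.35
eef_pos: [606.7, -29.2, 160.5]
eef_rot: [-3.124, -1.421, 1.171]
wrist_force: [-0.3, -1.0, -2.4]
finger_gap: 64.9
finger_force: 30.0
```

Request:
move_arm(moves=[[0,0,0,0.12],[0,0,0,0.24],[0,0,0,0.36],[0,0,0,0.48],[0,0,0,0.6],[0,0,0,0.72],[0,0,0,0.84],[0,0,0,0.96],[0,0,0,1.08],[0,0,0,1.2],[0,0,0,1.32],[0,0,0,1.42]])

```text
clock: 53.55
eef_pos: [606.3, -31.5, 161.6]
eef_rot: [-1.723, -0.143, -0.363]
wrist_force: [0.4, -0.5, -1.8]
finger_gap: 65.2
finger_force: 30.0
```

Request:
move_arm(moves=[[0,0,0,0.08],[0,0,0,0.16],[0,0,0,0.24],[0,0,0,0.32],[0,0,0,0.4],[0,0,0,0.48],[0,0,0,0.56],[0,0,0,0.64],[0,0,0,0.72],[0,0,0,0.8],[0,0,0,0.88],[0,0,0,0.96]])

```text
clock: 54.75
eef_pos: [606.3, -31.5, 161.6]
eef_rot: [-1.788, 0.802, -0.542]
wrist_force: [-0.5, 0.2, -1.8]
finger_gap: 64.6
finger_force: 30.0
```

Request:
move_arm(moves=[[0,0,0,0.06],[0,0,0,0.12],[0,0,0,0.18],[0,0,0,0.24],[0,0,0,0.3],[0,0,0,0.36],[0,0,0,0.42],[0,0,0,0.48],[0,0,0,0.5],[0,0,0,0.5],[0,0,0,0.5],[0,0,0,0.5]])

```text
clock: 55.95
eef_pos: [606.7, -30.7, 162.0]
eef_rot: [-2.099, 1.269, -0.892]
wrist_force: [-0.7, 0.6, -1.6]
finger_gap: 64.5
finger_force: 30.0
```

```bash
python3 - <<'E'
from kin import *
go([0,0,0])
a=snap('top')['frame'][110:260,240:440]; b=snap('side')['frame'][80:240,230:430]
cv2.imwrite('pics/c2.png',np.hstack([cv2.resize(i,(400,320)) for i in(a,b)]))
E
```

```text
at [606.7 -30.7 162. ] rot [-2.099  1.269 -0.892] toolz [ 0.37   0.917 -0.15 ] tooly [-0.91   0.326 -0.256] q [-0.57  0.72  1.61  1.34  1.6   2.1 ] t 56.0
shift to [0, 0, 0] [ 0.0346  0.6037 -0.1721]
```

View pics/c2.png

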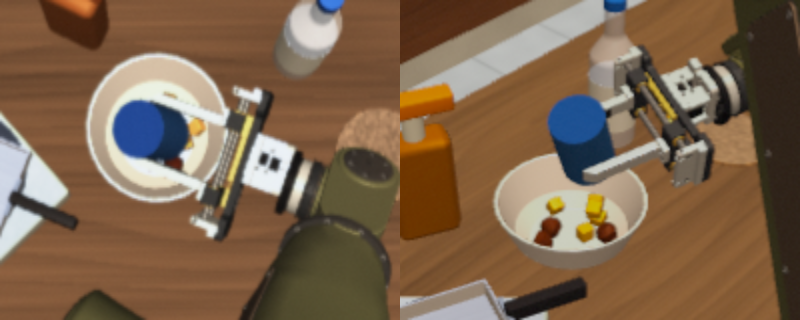

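Request:
move_arm(moves=[[0,0,0,0.1],[0,0,0,0.2],[0,0,0,0.28],[0,0,0,0.28],[0,0,0,0.28],[0,0,0,0.28],[0,0,0,0.28]])

```text
clock: 56.75
eef_pos: [606.8, -30.6, 162.1]
eef_rot: [3.027, 1.42, -2.07]
wrist_force: [1.1, 0.3, -3.3]
finger_gap: 65.2
finger_force: 30.0
```

Request:
move_arm(moves=[[-0.01,0,0,-0.1],[-0.02,0,0,-0.22],[-0.03,0,0,-0.36],[-0.03,0,0,-0.5],[-0.03,0,0,-0.64],[-0.03,0,0,-0.78],[-0.03,0,0,-0.92],[-0.03,0,0,-1.06],[-0.03,0,0,-1.2],[-0.03,0,0,-1.34],[-0.03,0,0,-1.48],[-0.03,0,0,-1.62]])

```text
clock: 57.95
eef_pos: [609.0, -26.6, 191.8]
eef_rot: [-1.721, -0.037, -0.378]
wrist_force: [-0.4, 0.3, -1.8]
finger_gap: 65.2
finger_force: 30.0
```

Request:
move_arm(moves=[[0,0,0,-0.14],[0,0,0,-0.28],[0,0,0,-0.42],[0,0,0,-0.56],[0,0,0,-0.7],[0,0,0,-0.84],[0,0,0,-0.98],[0,0,0,-1.12],[0,0,0,-1.26],[0,0,0,-1.4],[0,0,0,-1.5],[0,0,0,-1.54]])

```text
clock: 59.15
eef_pos: [609.0, -26.6, 191.7]
eef_rot: [3.112, -1.421, 1.218]
wrist_force: [0.0, 0.4, -1.5]
finger_gap: 64.6
finger_force: 30.0
```

```bash
python3 - <<'E'
from kin import *
s=manip.read_state();Rm=R.from_euler('xyz',s['eef_rot']).as_matrix();tz=Rm[:,2]
t=np.array([601,-382,150])+19*tz; go(t)
m=np.array([560,-180,220]);q=path(s['eef_pos'],m,Rm,s['joints'],6);go(m);q=path(m,t,Rm,q,6)
q=path(t,t-[0,0,80],Rm,q,6)
for nm in('top','side'):
    c=snap(nm);print(nm,[b[:2] for b in blobs(c,(20,120,120),(35,255,255),10,5)[0]])
E
```

```text
at [609.  -26.6 191.7] rot [ 3.112 -1.421  1.218] toolz [ 0.37   0.917 -0.15 ] tooly [ 0.928 -0.373  0.004] q [-0.56  0.67  1.61  1.34  1.6  -0.73] t 59.1
shift to [ 608.02822765 -364.5781249   147.15706419] [-0.0916  0.1252 -0.3036]
[ 584. -103.  206.] [-0.69  0.68  1.54  1.26  1.72 -0.7 ] 0.0
[ 560. -180.  220.] [-0.81  0.71  1.44  1.2   1.83 -0.67] 0.0
at [609.  -26.6 191.7] rot [ 3.112 -1.421  1.218] toolz [ 0.37   0.917 -0.15 ] tooly [ 0.928 -0.373  0.004] q [-0.56  0.67  1.61  1.34  1.6  -0.73] t 59.1
shift to [ 560 -180  220] [ 0.0039  0.012  -0.163 ]
[ 584. -272.  184.] [-0.87  0.92  1.16  1.18  1.91 -0.61] 0.0
[ 608. -365.  147.] [-0.92  1.17  0.77  1.21  2.01 -0.49] 0.0
[ 608. -365.  107.] [-0.92  1.22  0.75  1.19  1.99 -0.54] 0.0
[ 608. -365.   67.] [-0.92  1.29  0.73  1.18  1.98 -0.57] 0.0
top [(array([360.7, 173.4]), 117), (array([337.2, 168.6]), 22), (array([331.2, 175.3]), 41), (array([350.8, 200.4]), 25)]
side [(array([463.2, 103. ]), 4354), (array([526.5,   1.3]), 93), (array([457.7,  29.1]), 7), (array([464.9,  39.4]), 7), (array([469.4,  69. ]), 5), (array([472.5, 
[... 898 characters left out ...]
ay([480.2, 234.6]), 8), (array([592. , 285.2]), 322), (array([484.9, 237.9]), 7), (array([488.6, 236.3]), 9), (array([609. , 234.4]), 5), (array([493. , 238.5]), 6), (array([487.2, 242. ]), 5), (array([496.8, 244. ]), 5), (array([478.5, 247.4]), 10), (array([485.3, 247. ]), 6), (array([496.9, 248.6]), 7), (array([492.6, 252. ]), 5), (array([526.3, 254.4]), 7), (array([494.4, 255.6]), 5), (array([485.6, 258.9]), 7), (array([499.5, 257.2]), 6), (array([488. , 263.2]), 9), (array([480.8, 265.4]), 5), (array([475., 271.]), 5), (array([478.7, 278.2]), 6), (array([565.2, 301.9]), 820), (array([477., 284.]), 5), (array([487.2, 287.4]), 5), (array([500.6, 393.2]), 256), (array([601.3, 393.7]), 143)]
```

```bash
python3 - <<'E'
from kin import *
import pickle
for nm,u in(('top',(430.2,183)),('side',(270+654/2,130+38/2))):
    print(onplane(pickle.load(open(f'pics/{nm}0.pkl','rb')),[u],6))
c=pickle.load(open('pics/top0.pkl','rb'));P=cloud(c);q=P[155:210,405:460].reshape(-1,3);q=q[(q[:,2]>3.8)&(q[:,2]<9)&(np.hypot(q[:,0]-598,q[:,1]+375)<70)][:,:2]
print(len(q),(np.percentile(q,1,axis=0)+np.percentile(q,99,axis=0))/2,q.min(0),q.max(0))
E
```

```text
[[ 597.30099255 -374.93553801    6.        ]]
[[ 149.07936141 -803.97035168    6.        ]]
1155 [ 599.17213922 -373.32131518] [ 535.56911298 -437.48478861] [ 662.92834741 -309.75621193]
```

Request:
move_arm(moves=[[0,0.001,-0.012,0],[0.001,0.003,-0.035,0],[0.001,0.005,-0.065,0],[0.002,0.007,-0.095,0],[0.003,0.009,-0.125,0],[0.004,0.011,-0.15,0],[0.004,0.012,-0.163,0],[0.004,0.012,-0.163,0]])

```text
clock: 60.05
eef_pos: [559.7, -181.6, 220.2]
eef_rot: [-3.14, -1.42, 1.184]
wrist_force: [0.1, 0.5, -2.9]
finger_gap: 65.1
finger_force: 30.0
```

```bash
python3 - <<'E'
from kin import *
go([605,-356.5,140]);go([605,-356.5,67.5])
E
```

```text
at [ 559.7 -181.6  220.2] rot [-3.14  -1.42   1.184] toolz [ 0.372  0.916 -0.15 ] tooly [ 0.927 -0.376 -0.   ] q [-0.81  0.71  1.44  1.2   1.83 -0.67] t 60.0
shift to [605, -356.5, 140] [-0.101   0.1078 -0.1314]
at [ 559.7 -181.6  220.2] rot [-3.14  -1.42   1.184] toolz [ 0.372  0.916 -0.15 ] tooly [ 0.927 -0.376 -0.   ] q [-0.81  0.71  1.44  1.2   1.83 -0.67] t 60.0
shift to [605, -356.5, 67.5] [-0.1727  0.1078 -0.1205]
```

Request:
move_arm(moves=[[-0.008,0.009,-0.011,0],[-0.02,0.022,-0.026,0],[-0.034,0.036,-0.044,0],[-0.048,0.051,-0.062,0],[-0.062,0.066,-0.08,0],[-0.075,0.08,-0.098,0],[-0.088,0.094,-0.115,0],[-0.097,0.103,-0.127,0],[-0.101,0.108,-0.131,0],[-0.101,0.108,-0.131,0]])

```text
clock: 61.05
eef_pos: [606.5, -353.8, 138.4]
eef_rot: [-3.127, -1.422, 1.174]
wrist_force: [-0.4, -0.3, -1.6]
finger_gap: 64.7
finger_force: 30.0
```

Request:
move_arm(moves=[[-0.015,0,0.002,0],[-0.035,0,0.005,0],[-0.05,0,0.007,0],[-0.06,0,0.009,0],[-0.067,0,0.01,0],[-0.07,0,0.011,0],[-0.07,0,0.011,0],[-0.07,0,0.011,0]])

```text
clock: 61.85
eef_pos: [606.3, -354.3, 69.6]
eef_rot: [3.137, -1.42, 1.192]
wrist_force: [0.7, 0.1, -0.6]
finger_gap: 64.8
finger_force: 30.0
```

```bash
python3 - <<'E'
from meas import *
go([605,-356.5,66]); cup('top',(400,130,470,210),90,112); cup('side',(350,90,440,180),90,112)
E
```

```text
at [ 606.3 -354.3   69.6] rot [ 3.137 -1.42   1.192] toolz [ 0.37   0.917 -0.15 ] tooly [ 0.927 -0.374  0.001] q [-0.92  1.27  0.77  1.17  1.96 -0.59] t 61.9
shift to [605, -356.5, 66] [-0.0039 -0.0004 -0.002 ]
top cup 311 ((609.4443969726562, -355.0972595214844), 130.74867248535156) 111.78406050966225
side cup 417 ((606.3956909179688, -418.0823974609375), 84.00150299072266) 111.88909112088322
```

Lower the last 4 mm, release, and back away.

Request:
move_arm(moves=[[-0.002,0,-0.001,0],[-0.003,0,-0.002,0],[-0.004,0,-0.002,0],[-0.004,0,-0.002,0],[-0.004,0,-0.002,0]])

```text
clock: 62.45
eef_pos: [605.2, -356.7, 65.7]
eef_rot: [3.14, -1.421, 1.189]
wrist_force: [-2.8, -1.0, 2.7]
finger_gap: 64.8
finger_force: 30.0
```

Request:
move_arm(moves=[[0,0,0,0],[0,0,0,0],[0,0,0,0],[0,0,0,0],[0,0,0,0]], jaw=0.094)

```text
clock: 62.95
eef_pos: [605.3, -356.5, 65.2]
eef_rot: [-3.139, -1.421, 1.185]
wrist_force: [0.2, -0.6, 0.4]
finger_gap: 94.1
finger_force: 0.0
```

Request:
move_arm(moves=[[0,0,-0.01,0],[0,0,-0.03,0],[0,0,-0.06,0],[0,0,-0.09,0],[0.01,0,-0.12,0],[0.03,0,-0.15,0],[0.06,0,-0.17,0],[0.1,0,-0.18,0],[0.13,0,-0.18,0],[0.13,0,-0.18,0]])

```text
clock: 63.95
eef_pos: [540.0, -494.5, 224.6]
eef_rot: [3.112, -1.417, 1.21]
wrist_force: [-0.3, -0.3, -0.7]
finger_gap: 93.6
finger_force: 0.0
```

```bash
python3 - <<'E'
from meas import *
cup('top',(400,130,470,210),92,112); cup('side',(350,90,440,180),92,112); tray()
a=snap('top')['frame'][110:270,150:480]; b=snap('side')['frame'][80:330,170:470]
cv2.imwrite('pics/e1.png',np.hstack([cv2.resize(a,(412,400)),cv2.resize(b,(388,400))]))
E
```

```text
top cup 136 ((640.6260375976562, -330.3139953613281), 91.01390075683594) 108.90792024795019
side cup 185 ((597.6482543945312, -372.619873046875), 35.07010269165039) 106.0631597015522
tray floor 2331 [-3.00000e-04 -2.10000e-03  5.48981e+01]
handle 279 ((516.8297729492188, 104.48091125488281), (92.44904327392578, 19.23234748840332), 67.62012481689453)
```

View pics/e1.png

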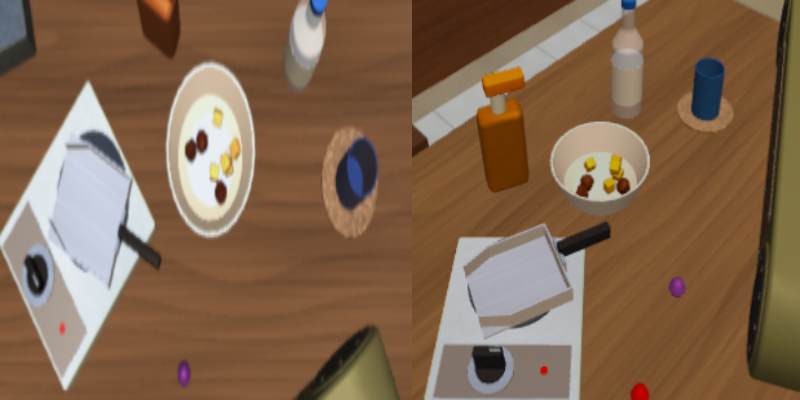

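```bash
python3 - <<'E'
from meas import *
c=snap('top');P=cloud(c)
for b in blobs(c,(18,120,120),(35,255,255),15,5)[0]: u,v=b[0].astype(int); print(b[0],b[1],P[v,u].round(), np.hypot(*(P[v,u][:2]-[626,-50.5])).round())
m=(P[...,2]>64)&(P[...,2]<76);y=P[130:210,280:360][m[130:210,280:360]];print(cv2.minEnclosingCircle(y[:,:2].astype(np.float32)))
E
```

```text
[278.   99.2] 145 [773.  50. 208.] 178.0
[324.  156.6] 34 [673. -67.  31.] 50.0
[333.2 173. ] 91 [621. -92.  42.] 41.0
[321.  178.5] 28 [611. -58.  23.] 17.0
[573.  198.4] 123 [ 518. -616.  255.] 576.0
((626.1378784179688, -49.82948303222656), 97.12860107421875)
```

```bash
python3 -c "
from cell import manip
print(manip.read_state()['clock']); print(manip.sign_off())"
```

```text
64.25
the job is handed in; nothing more can be done
None
```

I handed the job in at 64 s of robot time, and no verdict came back. The final camera views showed the knob at its off stop, all 3 chestnuts and every visible caramel in the upright bowl, the empty tray flat about 14 mm from the plate's centre, the empty cup upright about 1 mm from the coaster's centre, and both bottles standing, apparently undisturbed.

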